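# Hook the brake return spring onto its anchor post

## Robot

A 6-joint arm with a two-finger parallel gripper is mounted at the origin on the work surface. World frame = base frame: x ahead of the robot, y to its left, z up, the work surface at z = 0. Lengths are in m, angles in rad, forces in N, time in s.
With the tool pointing down it reaches from about 0.25 to 0.85 m from the base axis. Payload 12.5 kg.
Tool frame: the origin (TCP) lies between the finger pads; the fingertips stand 17 mm ahead of it and the grasp point (between the pads) lies 2 mm behind it; z points along the fingers, x is the direction in which the jaws open and shut, and the axes are right-handed (so a half turn about z gives the same grasp; the last joint's range is limited). The gripper opens to 93 mm and grips with 3 to 60 N. Pads are 15 mm wide; open, the fingers measure 128 mm over their backs; the gripper's body (75 mm by 188 mm) begins 65 mm behind the grasp point.
Start: joints at [1.118, 0.351, 1.652, -0, 1.139, -0.085], TCP at [0.198, 0.513, 0.236] pointing down, gripper open.
Joint ranges: [-2.75, 2.75], [-0.79, 2.1], [0.01, 2.65], [-1.57, 4.71], [0.07, 3.14], [-2.87, 2.87]. Speed limits (rad/s): [2.22, 2.22, 2.79, 3.14, 3.14, 3.14].

## Interface

Orientations are given as a unit quaternion [x, y, z, w].
In Python, from rig import manip gives the robot as it stands.
- The arm moves only by the tool servo_tool, never from a script. Its argument "moves" is a list of rows, each a list of 3 entries, a list of its own where there are three numbers: the opening, from -1 (shut) to 1 (fully open), then the shift along the tool's x, y, z normalised to -1 to 1, where 1 is 0.05 m, then the turn about the tool's z normalised to -1 to 1, where 1 is 5 degrees. A call has 1 to 5 rows; each row shifts and turns the commanded pose from where the row before left it, along the tool's axes as they then stand; what a row does not reach is not made up. A row lasts 1/12 s, in which the tool goes at most 41.7 mm and 7.16 degrees, less where a joint would pass 70% of its speed; a pose out of reach is approached as far as the arm can. A call with a number of a shift or a turn outside -1 to 1 is refused whole. A call with a gripper value outside its range is refused whole. The fingers move at their own pace and stop on an object; the grip force is fixed at half the most. Time passes only in rows, so rows that do not move let the fingers close. It gives the time, the measured TCP pose, the force and the opening at its end, in the units of the state.
- manip.get_state(): the state, without advancing time (a new reading comes with each control period).
- manip.snapshot(name): name is "side" or "top"; returns a dict with "frame" (480x640x3 uint8, red, green, blue), "depth" (480x640 float32, m along the optical axis (not along the pixel's ray), 0 where there is no reading), "intrinsics" (3x3 intrinsics, pixels), "k1" (the pictures are not rectified: a ray, as slopes to the right and down, at radius r is drawn at 1 + k1 r^2 times it, then the intrinsics apply), "pose" (4x4, takes a point from camera to world coordinates). Camera axes: x right, y up, looking along -z (the intrinsics and any distortion apply to the point x, -y, -z); pixel columns grow to the right and rows downward; lengths in m; the calibration is good to about 2 mm. A picture is of the moment at which its call begins.
- manip.hand_in(): hands the job in, once; it reports no verdict.
The state is a dict: "clock": time; "joint_positions": joint angles; "dq": joint speeds; "joint_efforts": joint torques, N m; "ee_pos": TCP position; "ee_rot": TCP orientation; "ft_force": force on the tool from outside, world axes, zero at the start; "torque": the same for the moment, N m; "width": opening from 0.0 (shut) to 1.0 (fully open).
Only numpy, scipy, OpenCV 4.12 (cv2) and the standard library are available. Lean on these libraries where they do the work, as an engineer would, in place of code of your own. Each camera call takes 0.05 s, during which the arm holds its last target.

## Task

Take the orange-handled spring puller from its wooden block, put its foot through the small eye at the end of the brake's return spring, and with the puller stretch the spring and drop its big loop over the head of the brass anchor post, so that it stays hooked round the neck under the head. Work gently by feel: do not force the spring or the post, overstretch the spring, let it fly back or touch its hook end with the gripper. Then stand the puller fully home, upright in its block, and leave the bottle, wrench and bolt bin alone.

Things in the scene. Friction and masses are not known exactly. Their poses are not given: they have to be found in the camera images.
- puller_grip (a point): Middle of the puller's orange square handle: 22 x 22 mm, 52 mm tall, flat sides facing the point's x and y axes, z up along the puller. A black flange (36 mm dia, 5 mm) is under the handle, a black cap (32 mm dia, 6 mm) on top. Under full pull it tips in the fingers, its foot lagging some 5 mm: hold it firmly, fingers closing along the line of pull.
- puller: The whole puller, 109 mm tall, about 0.16 kg, round but for the handle; origin under its foot, z up along it. Heights above the origin: foot 0-8 mm (12 mm dia, tapered at the bottom), neck 8-17 (7 dia), shoulder disc 17-21 (20 dia, too wide for the eye), stem 21-46 (12 dia), flange 46-51, point puller_grip 77.
- block_seat (a point): Centre of the hole mouth in the top face of the fixed wooden block (80 x 80 x 56 mm). Hole 28 mm dia, 54 mm deep. The puller stands in it at the start, flange on the top face: point puller_grip is then 31 mm above this point.
- hook_eye (a point): Centre of the small eye at the very end of the spring: a flat ring of 5 mm steel wire, 16 mm inside dia, about 60 mm above the bench. The puller's foot goes down through it; then the neck pulls it and the foot lifts it. x points along the spring away from its fixed end, y across, z normal to the ring.
- hook_loop (a point): Centre of the big loop, 28 mm behind the eye on the same rigid wire, same axes: a flat ring of 5 mm wire, 18 mm inside dia. It lies 129 mm (unstretched) from the spring's fixed end, about which the spring swings sideways almost freely and tilts up against a soft force, about 0.07 N per mm of lift. The spring rests about level.
- anchor: Fixed slotted steel plate (66 x 30 x 3 mm) with the brass post; origin under its centre, 20 mm above the bench, x along the slot and the line of pull, away from the spring. The post is clamped anywhere from 11 mm before to 11 mm beyond the centre, on the plate's x axis; not measured, find it by feel or eye. Post: head 14 mm dia, 5 mm thick, top 73 mm above the bench; neck 8 mm dia below it.
- spring (a joint): Stretch of the spring in m: 0 at rest, grows as it is pulled along its x. The pull is about 3 N + 0.1 N per mm. The loop's centre is over the post at 0.052 to 0.078; above 0.088 the spring is overstretched. Hooked round the post's neck it stays about 5 mm less stretched than with the loop centred over the post, 0.048 to 0.072. It flies back if let go.
- hook_end: The steel hook end of the spring (big loop, small eye and their wire); origin at the loop's centre, x along the spring.
- oil: Bystander: green bottle, 52 mm dia, 120 mm tall; origin under its base.
- wrench: Bystander: steel wrench, 160 mm long, lying along its x; origin at the underside of its middle.
- bin: Bystander: open blue bin of bolts, 110 x 150 x 55 mm; origin under its centre.
There are look-alikes about, which are no part of the job. What is shaped like the puller but blue or purple is not meant.

How it is judged:
On the way, in this order (a step that is already met when the one before it is completed fails the run):
1. the spring is stretched by the puller (value of joint spring above 0.01 m and contact force between puller and hook_end above 2 N), for 0.1 s.
2. the big loop is round the neck of the post below its head, and the post carries the pull (value of joint spring above 0.0465 m and contact force between anchor and hook_end above 2 N and z of hook_loop in the frame of anchor between 0.02 and 0.0465 m), for 0.2 s.
At the end, for the whole second after the job is handed in: The loop is hooked round the post under its head: spring stretched over 46.5 mm, post holding over 2 N, loop centre 20 to 46.5 mm above the plate's underside. The puller rests in its block, within 6 mm of the hole's axis, flange down within 3.5 mm, tilt under 0.1 rad, clear of the spring (all of step 2 and horizontal distance between puller_grip and block_seat below 0.006 m and z of puller_grip in the frame of block_seat below 0.0345 m and angle between puller_grip's own z axis and vertical below 0.1 rad and contact force between puller and hook_end below 0.1 N and linear speed of puller below 0.02 m/s); the robot touches nothing.
It fails at once if the spring's end is forced: more than 30 N between it and the puller or the post (contact force between any of puller, anchor and hook_end above 30 N).
It fails at once if the puller is forced against the post or its plate with more than 20 N (contact force between puller and anchor above 20 N).
It fails at once if the spring is stretched more than 88 mm, or flies back faster than 0.3 m/s (value of joint spring above 0.088 m or velocity of joint spring below -0.3 m/s).
It fails at once if the gripper or arm touches the hook end (contact force between any of the fingers, the arm and hook_end above 0.5 N).
It fails at once if the bottle, wrench or bin is moved more than 20 mm (distance of any of oil, wrench, bin from where it was at the start of the episode above 0.02 m).
It also fails if it takes over 72 s, if anything falls off the work surface, if the arm or the gripper's body presses on something with over 40 N, if the wrist force passes 120 N, or if a joint passes its speed limit or range.

## Working session

There is one attempt and no reset: what is moved stays moved. The work goes in short steps, Python scripts to look and compute and a tool call to move; the robot and the scene stay as the last step left them, time stands still between calls to the robot, and variables do not carry over. Pictures are saved under pics/ and viewed, and the job is handed in when it is done.

Besides the shell and the picture viewer there is one more tool, called after ">>>" in YAML: its name, and indented under it one key for each argument. servo_tool: Moves the arm, as the interface text tells. Its arguments: {"type":"object","properties":{"moves":{"type":"array","items":{"type":"array"}}},"required":["moves"]}

```bash
ls; mkdir -p pics; python3 - <<'E'
from rig import manip
import cv2, numpy as np, pickle
print(manip.get_state())
for n in ("side","top"):
    s=manip.snapshot(n); pickle.dump(s,open(f"pics/{n}0.pkl","wb"))
    cv2.imwrite(f"pics/{n}0.png",s["frame"][:,:,::-1])
    print(n,s["intrinsics"],s["k1"],s["pose"])
E
```

```text
pics
{'clock': 0.0, 'joint_positions': array([ 1.11841031e+00,  3.51208458e-01,  1.65243614e+00, -2.62803961e-05,
        1.13909642e+00, -8.46120974e-02]), 'dq': array([ 0.0007126 ,  0.00111473, -0.00141312,  0.00012539,  0.00038458,
        0.00025534]), 'joint_efforts': array([ 1.03014313e-04, -4.97333944e+01, -2.85251284e+01,  6.99161296e-02,
        2.56827503e-02, -7.73186298e-05]), 'ee_pos': array([0.19758975, 0.51292787, 0.23511205]), 'ee_rot': array([ 8.24478133e-01,  5.65893522e-01, -4.93272475e-04,  2.94126091e-04]), 'ft_force': array([-0.1220294 ,  0.63192794,  0.0295029 ]), 'torque': array([ 0.01909974, -0.00253751, -0.03711943]), 'width': 1.0024705100415283}
side [[572.05497779   0.         325.94122588]
 [  0.         572.05497779 231.64931411]
 [  0.           0.           1.        ]] -0.06509468586330326 [[ 0.81268539  0.35924048 -0.45879051 -0.10640537]
 [-0.58250714  0.52125583 -0.62368084 -0.88087111]
 [ 0.01509583  0.77410506  0.63287714  1.02556567]
 [ 0.          0.          0.          1.        ]]
top [[615.3718634    0.         315.35072158]
 [  0.         615.3718634  238.488849  ]
 [  0.           0.           1.        ]] 0.03511616359157181 [[-0.0199411   0.98782471 -0.1542877   0.37774728]
 [-0.99978619 -0.01885767  0.00848263  0.02574341]
 [ 0.00546985  0.15442386  0.98798955  1.43600125]
 [ 0.          0.          0.          1.        ]]
```

View pics/top0.png

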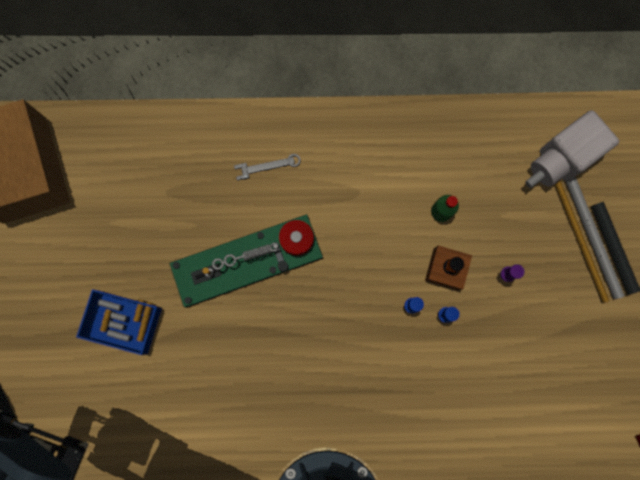

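View pics/side0.png

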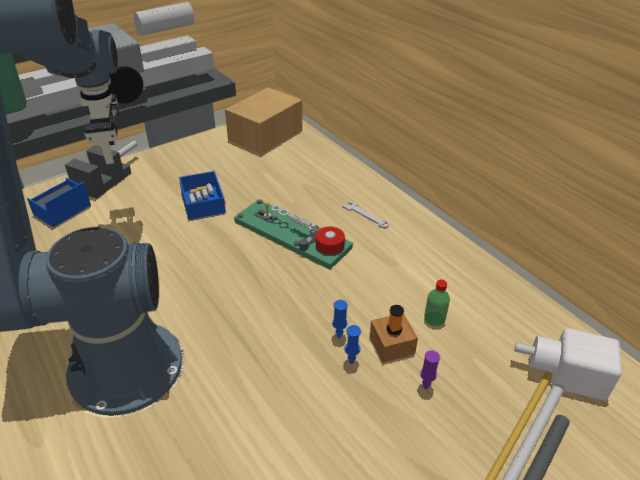

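The top view has four look-alikes: blue at (414,306) and (449,315), purple at (512,273), and the one in the wooden block at (453,266), which is orange under a black cap in the side view at (396,320). I'm taking the orange one. Next I'll view close crops and measure.

```bash
cat > h.py <<'E'
import numpy as np, cv2, pickle
from rig import manip
def und(s,u,v):
    K=s["intrinsics"]; x=(u-K[0,2])/K[0,0]; y=(v-K[1,2])/K[1,1]
    p=np.array([x,y],float); q=p.copy()
    for _ in range(20): q=p/(1+s["k1"]*(q@q))
    return q
def ray(s,u,v):
    q=und(s,u,v); T=s["pose"]; d=T[:3,:3]@np.array([q[0],-q[1],-1]); return T[:3,3],d
def onz(s,u,v,z):
    o,d=ray(s,u,v); return o+d*(z-o[2])/d[2]
def atd(s,u,v):
    o,d=ray(s,u,v); return o+d*float(s["depth"][int(round(v)),int(round(u))])
def proj(s,P):
    T=s["pose"]; c=T[:3,:3].T@(np.asarray(P)-T[:3,3]); x,y=c[0]/-c[2],-c[1]/-c[2]
    f=1+s["k1"]*(x*x+y*y); K=s["intrinsics"]; return K[0,0]*x*f+K[0,2],K[1,1]*y*f+K[1,2]
def cloud(s):
    K=s["intrinsics"]; h,w=s["depth"].shape
    uu,vv=np.meshgrid(np.arange(w),np.arange(h))
    x=(uu-K[0,2])/K[0,0]; y=(vv-K[1,2])/K[1,1]; a,b=x.copy(),y.copy()
    for _ in range(20):
        f=1+s["k1"]*(a*a+b*b); a=x/f; b=y/f
    d=s["depth"]; P=np.stack([a*d,-b*d,-d],-1)@s["pose"][:3,:3].T+s["pose"][:3,3]
    P[d==0]=np.nan; return P
def tri(s1,p1,s2,p2):
    o1,d1=ray(s1,*p1); o2,d2=ray(s2,*p2)
    A=np.stack([d1,-d2],1); t=np.linalg.lstsq(A,o2-o1,rcond=None)[0]
    a=o1+d1*t[0]; b=o2+d2*t[1]; return (a+b)/2, np.linalg.norm(a-b)
def crop(s,u0,u1,v0,v1,k,name):
    im=cv2.resize(s["frame"][v0:v1,u0:u1,::-1],None,fx=k,fy=k,interpolation=cv2.INTER_CUBIC)
    cv2.imwrite(name,im)
def load(n): return pickle.load(open(f"pics/{n}.pkl","rb"))
E
python3 - <<'E'
from h import *
t=load("top0"); s=load("side0")
crop(t,160,330,205,310,4,"pics/t1.png"); crop(t,395,535,185,330,4,"pics/t2.png")
crop(s,225,365,190,270,5,"pics/s1.png"); crop(s,320,460,275,400,5,"pics/s2.png")
P=cloud(t)
print(np.round(P[266,440:470:2],3)); print(np.round(P[272,205:300:4],3))
E
```

```text
[[ 0.525 -0.266  0.056]
 [ 0.525 -0.271  0.052]
 [ 0.525 -0.274  0.059]
 [ 0.523 -0.276  0.069]
 [ 0.521 -0.276  0.089]
 [ 0.518 -0.274  0.117]
 [ 0.518 -0.278  0.118]
 [ 0.518 -0.283  0.114]
 [ 0.518 -0.287  0.118]
 [ 0.517 -0.29   0.124]
 [ 0.518 -0.296  0.118]
 [ 0.518 -0.3    0.117]
 [ 0.524 -0.32   0.054]
 [ 0.524 -0.324  0.058]
 [ 0.525 -0.33   0.049]]
[[ 0.52   0.261  0.071]
 [ 0.523  0.256  0.048]
 [ 0.525  0.25   0.024]
 [ 0.525  0.242  0.022]
 [ 0.524  0.232  0.026]
 [ 0.525  0.224  0.017]
 [ 0.525  0.215  0.017]
 [ 0.524  0.205  0.021]
 [ 0.524  0.196  0.019]
 [ 0.524  0.186  0.023]
 [ 0.524  0.177  0.02 ]
 [ 0.524  0.168  0.019]
 [ 0.523  0.159  0.02 ]
 [ 0.524  0.15   0.013]
 [ 0.523  0.14   0.021]
 [ 0.523  0.131  0.023]
 [ 0.523  0.122  0.017]
 [ 0.522  0.113  0.023]
 [ 0.523  0.104  0.016]
 [ 0.522  0.094  0.021]
 [ 0.524  0.086 -0.001]
 [ 0.524  0.077  0.003]
 [ 0.523  0.067  0.004]
 [ 0.523  0.058  0.004]]
```

View pics/t1.png

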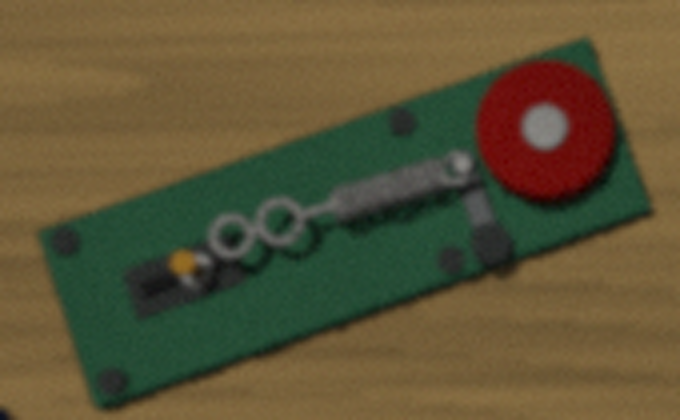

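View pics/t2.png

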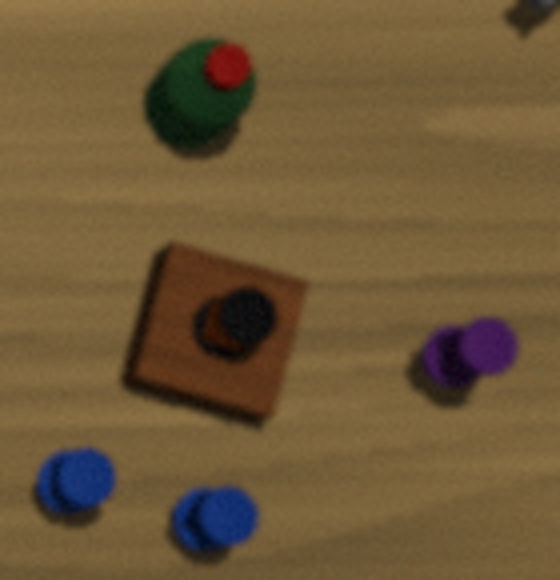

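View pics/s1.png

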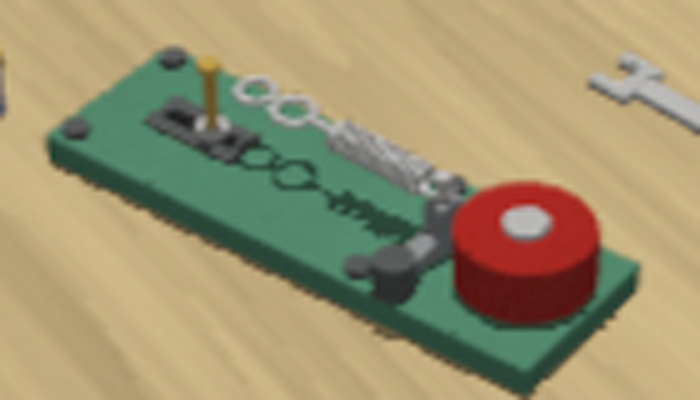

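View pics/s2.png

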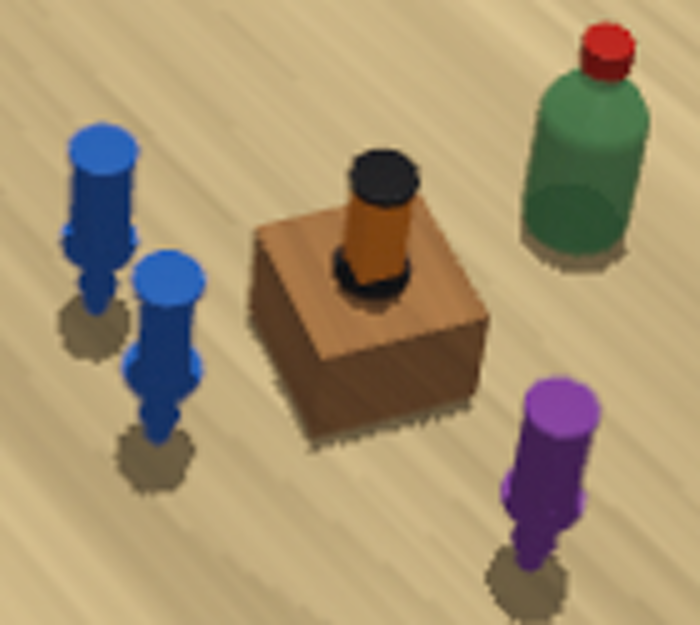

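```bash
python3 - <<'E'
from h import *
t=load("top0"); s=load("side0")
c=lambda p,k,o:((p[0]+.5)/k-.5+o[0],(p[1]+.5)/k-.5+o[1])
T1=lambda x,y:c((x,y),4,(160,205)); T2=lambda x,y:c((x,y),4,(395,185))
S1=lambda x,y:c((x,y),5,(225,190)); S2=lambda x,y:c((x,y),5,(320,275))
for n,a,b,z in [("eye",T1(232,237),S1(255,90),.06),("loop",T1(281,222),S1(294,111),.06),("head",T1(184,262),S1(208,65),.073),("cap",T2(247,317),S2(385,175),.119),("fix",T1(458,164),S1(443,185),.06)]:
    p,e=tri(t,a,s,b); print(n,np.round(p,4),round(e,4),np.round(onz(t,*a,z),4),np.round(onz(s,*b,z),4))
print("block top corners top", [np.round(onz(t,*T2(*q),.056)[:2],4) for q in [(172,243),(308,284),(270,412),(132,378)]])
print("block side", [np.round(onz(s,*S2(*q),.056)[:2],4) for q in [(258,230),(415,195),(487,317),(323,357)]])
print("plate/board corners top z=.02", [np.round(onz(t,*T1(*q),.02)[:2],4) for q in [(42,232),(585,40),(652,212),(103,406)]])
print("slot plate", [np.round(onz(t,*T1(*q),.023)[:2],4) for q in [(122,265),(135,318),(250,278),(235,240)]])
print("plate side", [np.round(onz(s,*S1(*q),.023)[:2],4) for q in [(147,120),(172,97),(262,140),(237,163)]])
im=s["frame"][300:345,380:415,::-1]; im=cv2.resize(np.clip(im.astype(float)*1.8,0,255).astype(np.uint8),None,fx=16,fy=16,interpolation=cv2.INTER_CUBIC); cv2.imwrite("pics/hd.png",im[:600])
crop(s,250,320,195,240,10,"pics/s1b.png")
crop(t,180,260,245,295,9,"pics/t1b.png")
E
```

```text
eye [0.5382 0.2344 0.0625] 0.0014 [0.5392 0.2344 0.06  ] [0.5393 0.2376 0.06  ]
loop [0.5465 0.2071 0.0613] 0.001 [0.5471 0.207  0.06  ] [0.5469 0.2087 0.06  ]
head [0.5236 0.2598 0.0706] 0.0019 [0.5242 0.2589 0.073 ] [0.5212 0.2573 0.073 ]
cap [ 0.5228 -0.2884  0.117 ] 0.0004 [ 0.5224 -0.2878  0.119 ] [ 0.5216 -0.2897  0.119 ]
fix [0.5779 0.1074 0.0601] 0.0004 [0.5781 0.1073 0.06  ] [0.5778 0.1076 0.06  ]
block top corners top [array([ 0.5722, -0.2627]), array([ 0.5474, -0.3381]), array([ 0.4756, -0.3126]), array([ 0.4961, -0.2364])]
block side [array([ 0.4958, -0.2412]), array([ 0.5683, -0.266 ]), array([ 0.5462, -0.3387]), array([ 0.4727, -0.3143])]
plate/board corners top z=.02 [array([0.5489, 0.3497]), array([0.6559, 0.0347]), array([ 0.5537, -0.0024]), array([0.4483, 0.3133])]
slot plate [array([0.5286, 0.303 ]), array([0.4979, 0.2952]), array([0.5196, 0.2296]), array([0.5417, 0.2383])]
plate side [array([0.4978, 0.2911]), array([0.5208, 0.302 ]), array([0.5423, 0.2377]), array([0.5196, 0.2278])]
```

View pics/hd.png

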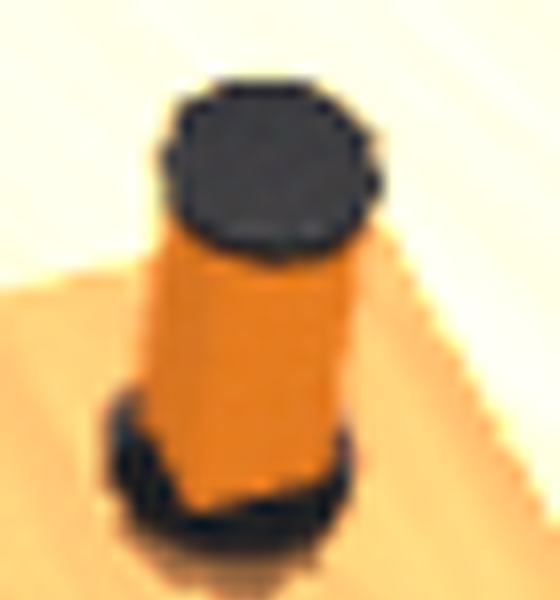

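View pics/s1b.png

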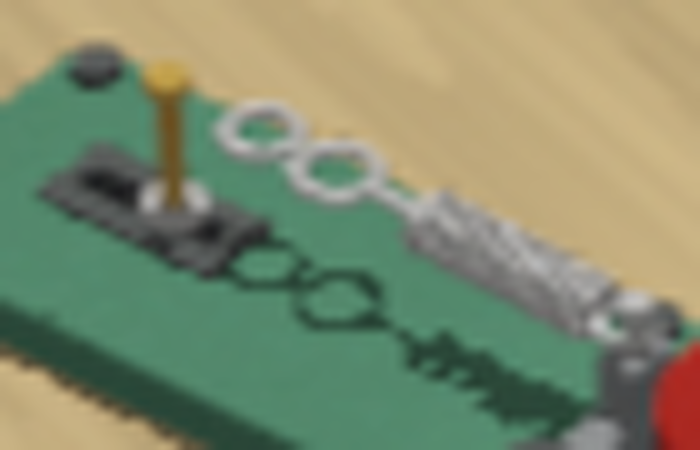

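View pics/t1b.png

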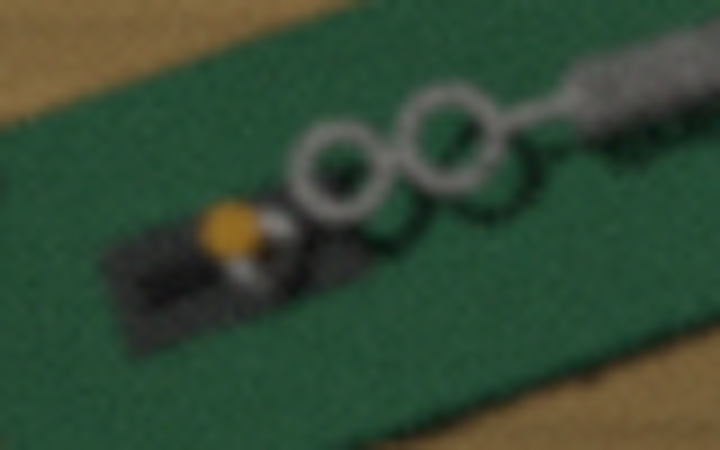

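```bash
python3 - <<'E'
from h import *
t=load("top0"); s=load("side0")
H=lambda x,y:((x+.5)/16-.5+380,(y+.5)/16-.5+300)
q=[onz(s,*H(*p),.061) for p in [(140,412),(195,510),(335,470)]]
print(np.round(q,4)); 
for a,b in ((0,1),(1,2)):
    d=q[b]-q[a]; print(np.degrees(np.arctan2(d[1],d[0])),np.linalg.norm(d))
S2=lambda x,y:((x+.5)/5-.5+320,(y+.5)/5-.5+275); T2=lambda x,y:((x+.5)/4-.5+395,(y+.5)/4-.5+185)
for n,p,a,z in [("blue1",(103,150),(88,473),.109),("blue2",(170,278),(230,515),.109),("purple",(562,408),(488,346),.109),("oil",(608,42),(230,65),.12)]:
    print(n,np.round(onz(s,*S2(*p),z),3),np.round(onz(t,*T2(*a),z),3))
# refine: brass head / rings / cap centroid by colour in the top view
hsv=cv2.cvtColor(t["frame"],cv2.COLOR_RGB2HSV)
for nm,im,r in (("top",t,(200,212,262,280)),("side",s,(260,272,200,210))):
    h=cv2.cvtColor(im["frame"],cv2.COLOR_RGB2HSV)[r[2]:r[3],r[0]:r[1]].astype(int)
    m=((h[...,0]<28)&(h[...,0]>14)&(h[...,1]>150)&(h[...,2]>100))
    v,u=np.nonzero(m); print(nm,u.mean()+r[0],v.mean()+r[2],len(u),np.round(onz(im,u.mean()+r[0],v.mean()+r[2],.073),4))
P=cloud(t); c=P[258:275,446:462].reshape(-1,3); c=c[c[:,2]>.108]; print("cap",np.round(c.mean(0),4),len(c))
E
```

```text
[[ 0.5152 -0.2773  0.061 ]
 [ 0.5098 -0.2953  0.061 ]
 [ 0.5305 -0.301   0.061 ]]
-106.61288012484016 0.018813750083564746
-15.345112377060092 0.02143637281058512
blue1 [ 0.437 -0.201  0.109] [ 0.441 -0.2    0.109]
blue2 [ 0.416 -0.276  0.109] [ 0.417 -0.275  0.109]
purple [ 0.503 -0.421  0.109] [ 0.505 -0.419  0.109]
oil [ 0.658 -0.287  0.12 ] [ 0.661 -0.286  0.12 ]
top 205.2 270.12 25 [0.5242 0.2599 0.073 ]
side 266.42857142857144 204.92857142857142 14 [0.5161 0.2475 0.073 ]
cap [ 0.5227 -0.2865  0.1188] 143
```

The handle is at about (0.522, -0.288) with yaw about 73°. Its cap height and the block position agree. Moving over it.

>>> servo_tool:
  moves:
    - [1,[-0.58,0.55,0],0]
    - [1,[-0.58,0.55,0],0]
    - [1,[-0.58,0.55,0],0]
    - [1,[-0.58,0.55,0],0]
    - [1,[-0.58,0.55,0],0]

```text
clock: 0.52
ee_pos: [0.2739, 0.3267, 0.2354]
ee_rot: [0.824, 0.566, -0.0, 0.0]
ft_force: [0.7, 0.6, -0.2]
width: 1.005
```

>>> servo_tool:
  moves:
    - [1,[-0.58,0.55,0],0]
    - [1,[-0.58,0.55,0],0]
    - [1,[-0.58,0.55,0],0]
    - [1,[-0.58,0.55,0],0]
    - [1,[-0.58,0.55,0],0]

```text
clock: 0.93
ee_pos: [0.3502, 0.1419, 0.2357]
ee_rot: [0.824, 0.566, 0.0, 0.0]
ft_force: [1.1, 0.3, -0.2]
width: 1.001
```

>>> servo_tool:
  moves:
    - [1,[-0.58,0.55,0],0]
    - [1,[-0.58,0.55,0],0]
    - [1,[-0.58,0.55,0],0]
    - [1,[-0.58,0.55,0],0]
    - [1,[-0.58,0.55,0],-0.8]

```text
clock: 1.35
ee_pos: [0.4264, -0.0431, 0.2356]
ee_rot: [0.805, 0.594, 0.0, -0.0]
ft_force: [-0.2, -0.2, 0.8]
width: 0.999
```

>>> servo_tool:
  moves:
    - [1,[-0.6,0.48,0],0]
    - [1,[-0.6,0.48,0],0]
    - [1,[-0.6,0.48,0],0]
    - [1,[-0.6,0.48,0],0]
    - [1,[-0.6,0.48,0],0]

```text
clock: 1.77
ee_pos: [0.497, -0.2216, 0.2353]
ee_rot: [0.804, 0.594, -0.0, -0.0]
ft_force: [0.5, 0.4, 0.6]
width: 0.999
```

>>> servo_tool:
  moves:
    - [1,[-0.55,0.43,0],0]
    - [1,[-0.57,0.44,0],0]
    - [1,[0,0,0.2],0]
    - [1,[0,0,0.2],0]
    - [1,[0,0,0],0]

```text
clock: 2.18
ee_pos: [0.5208, -0.2849, 0.2129]
ee_rot: [0.804, 0.594, -0.001, -0.002]
ft_force: [-0.4, 0.8, -0.3]
width: 1.0
```

```bash
python3 - <<'E'
from h import *
print(manip.get_state()["ee_pos"])
t=manip.snapshot("top"); s=manip.snapshot("side")
pickle.dump(t,open("pics/top1.pkl","wb")); pickle.dump(s,open("pics/side1.pkl","wb"))
crop(t,380,530,200,330,4,"pics/t3.png"); crop(s,320,460,220,370,4,"pics/s3.png")
E
```

```text
[ 0.52084888 -0.2849256   0.21291679]
```

View pics/s3.png

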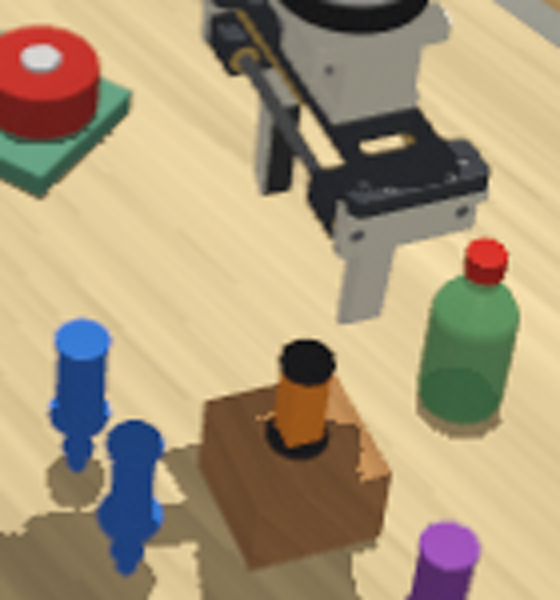

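View pics/t3.png

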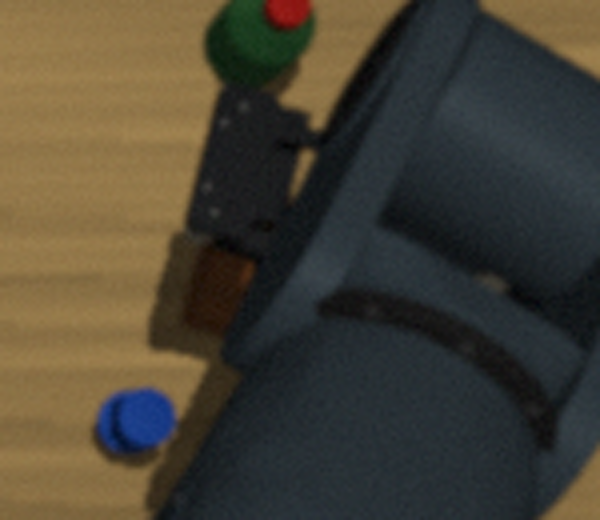

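The orange puller sits in the block between the open fingers (side view). Correcting a few mm and going down.

>>> servo_tool:
  moves:
    - [1,[-0.06,0.04,0.5],0]
    - [1,[0,0,0.6],0]
    - [1,[0,0,0.6],0]
    - [1,[0,0,0.5],0]
    - [1,[0,0,0.36],0]

```text
clock: 2.7
ee_pos: [0.5226, -0.288, 0.0862]
ee_rot: [0.804, 0.595, -0.0, -0.001]
ft_force: [1.2, 0.7, -0.6]
width: 0.997
```

>>> servo_tool:
  moves:
    - [1,[0,0,0],0]

```text
clock: 2.78
ee_pos: [0.5217, -0.2876, 0.0849]
ee_rot: [0.804, 0.595, -0.001, -0.002]
ft_force: [-0.7, 0.0, 0.0]
width: 1.002
```

```bash
python3 - <<'E'
from h import *
s=manip.snapshot("side"); crop(s,340,440,260,360,6,"pics/s4.png"); print(manip.get_state()["ee_pos"])
E
```

```text
[ 0.5225928  -0.28822166  0.08704213]
```

View pics/s4.png

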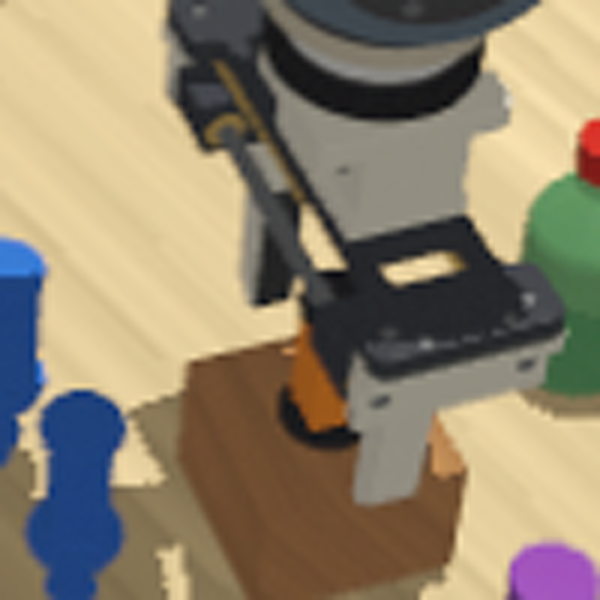

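>>> servo_tool:
  moves:
    - [-1,[0,0,0],0]
    - [-1,[0,0,0],0]
    - [-1,[0,0,0],0]
    - [-1,[0,0,0],0]
    - [-1,[0,0,0],0]

```text
clock: 3.25
ee_pos: [0.5233, -0.2895, 0.0884]
ee_rot: [0.804, 0.594, 0.0, 0.001]
ft_force: [-0.3, 0.6, -0.4]
width: 0.69
```

>>> servo_tool:
  moves:
    - [-1,[0,0,0],0]
    - [-1,[0,0,0],0]
    - [-1,[0,0,0],0]
    - [-1,[0,0,0],0]
    - [-1,[0,0,0],0]

```text
clock: 3.67
ee_pos: [0.5231, -0.2894, 0.0876]
ee_rot: [0.804, 0.594, -0.0, -0.0]
ft_force: [0.5, -0.7, -0.6]
width: 0.333
```

>>> servo_tool:
  moves:
    - [-1,[0,0,0],0]
    - [-1,[0,0,0],0]
    - [-1,[0,0,0],0]
    - [-1,[0,0,0],0]
    - [-1,[0,0,0],0]

```text
clock: 4.08
ee_pos: [0.5231, -0.2894, 0.0876]
ee_rot: [0.804, 0.594, 0.0, -0.0]
ft_force: [-0.5, -0.3, 0.6]
width: 0.331
```

```bash
python3 - <<'E'
from h import *
s=manip.get_state(); print(s["width"]*93, s["ee_pos"],s["ft_force"],s["torque"],s["joint_positions"])
E
```

```text
30.7917964174323 [ 0.52307997 -0.28938893  0.08761942] [-0.5136367  -0.29349556  0.62692466] [-0.01226322 -0.06588284  0.0268013 ] [-5.83199356e-01  6.17339833e-01  1.63646426e+00  2.13455545e-05
  8.87804186e-01 -1.85599458e+00]
```

```bash
python3 - <<'E'
from h import *
s=manip.snapshot("side"); crop(s,350,440,260,350,7,"pics/s5.png"); pickle.dump(s,open("pics/side5.pkl","wb"))
E
```

```text
(no output)
```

View pics/s5.png

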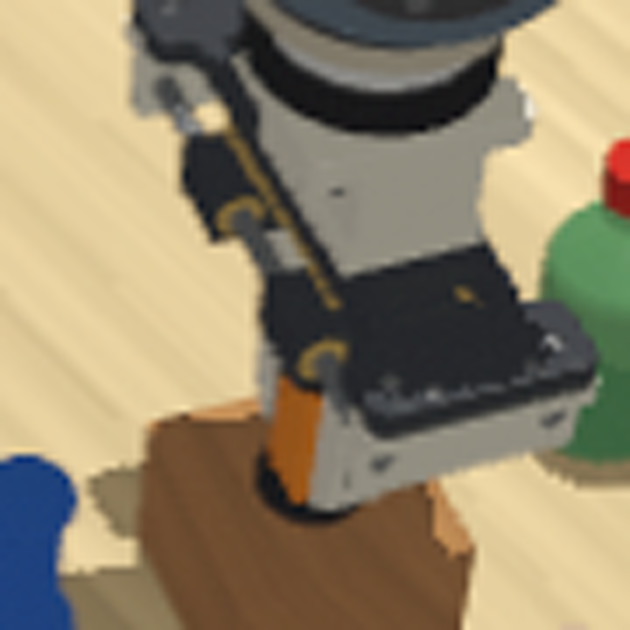

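```bash
python3 - <<'E'
from h import *
s=load("side5"); crop(s,380,402,308,336,20,"pics/s6.png")
c=np.array([.5228,-.2888,0.085]); j=np.array([np.cos(np.radians(73)),np.sin(np.radians(73)),0]); n=np.array([-j[1],j[0],0])
for w in (22,31):
  for z in (.065,.08,.095):
    a=[proj(s,c*[1,1,0]+[0,0,z]+sg*j*w/2000+n*.011) for sg in (1,-1)]
    print(w,z,np.round((np.array(a)-[380,308])*20+10,0).tolist())
E
```

```text
22 0.065 [[168.0, 318.0], [247.0, 462.0]]
22 0.08 [[180.0, 227.0], [260.0, 371.0]]
22 0.095 [[191.0, 135.0], [272.0, 278.0]]
31 0.065 [[152.0, 289.0], [264.0, 491.0]]
31 0.08 [[164.0, 198.0], [276.0, 400.0]]
31 0.095 [[175.0, 106.0], [289.0, 308.0]]
```

View pics/s6.png

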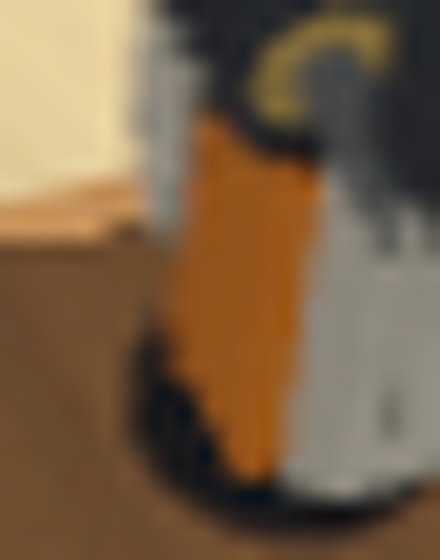

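```bash
python3 - <<'E'
from h import *
s=load("side5")
H=lambda x,y:((x+.5)/20-.5+380,(y+.5)/20-.5+308)
q=[onz(s,*H(*p),.061) for p in [(165,335),(262,478)]]
d=q[1]-q[0]; print(np.round(q,4),np.degrees(np.arctan2(d[1],d[0])),np.linalg.norm(d))
a=load("side0"); f=a["frame"][300:345,380:412,::-1]; g=s["frame"][300:345,380:412,::-1]
im=np.hstack([cv2.resize(np.clip(x.astype(float)*1.5,0,255).astype(np.uint8),None,fx=12,fy=12,interpolation=cv2.INTER_CUBIC) for x in(f,g)])
cv2.imwrite("pics/cmp.png",im)
E
```

```text
[[ 0.5162 -0.2743  0.061 ]
 [ 0.5114 -0.2965  0.061 ]] -102.16435042424483 0.02265437871392068
```

View pics/cmp.png

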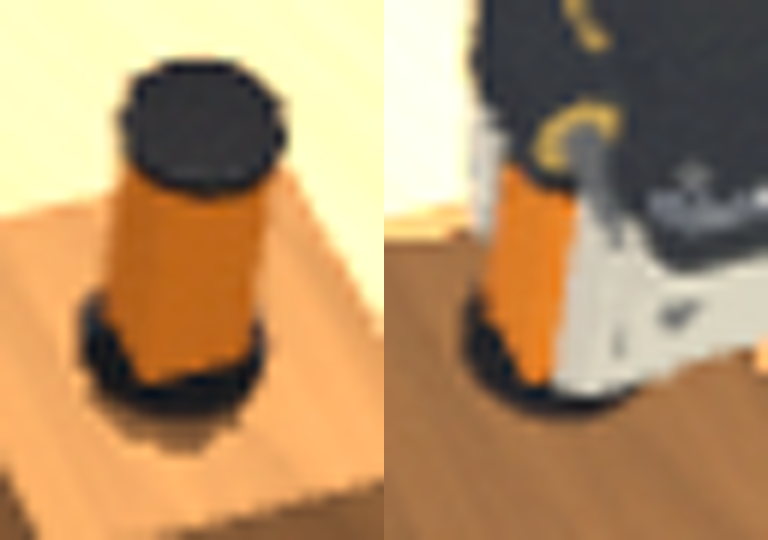

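>>> servo_tool:
  moves:
    - [-1,[0,0,-0.1],0]
    - [-1,[0,0,-0.2],0]
    - [-1,[0,0,-0.3],0]
    - [-1,[0,0,-0.3],0]
    - [-1,[0,0,-0.3],0]

```text
clock: 4.55
ee_pos: [0.5231, -0.2894, 0.1491]
ee_rot: [0.804, 0.594, 0.0, 0.0]
ft_force: [0.6, -0.4, -2.3]
width: 0.333
```

>>> servo_tool:
  moves:
    - [-1,[0,0,-0.3],0]
    - [-1,[0,0,-0.3],0]
    - [-1,[0,0,-0.2],0]
    - [-1,[0,0,0],0]
    - [-1,[0,0,0],0]

```text
clock: 4.97
ee_pos: [0.5231, -0.2894, 0.188]
ee_rot: [0.804, 0.594, 0.0, 0.0]
ft_force: [0.4, -0.3, -2.3]
width: 0.327
```

```bash
python3 - <<'E'
from h import *
s=manip.snapshot("side"); crop(s,350,450,210,350,4,"pics/s7.png"); pickle.dump(s,open("pics/side7.pkl","wb"))
st=manip.get_state(); print(st["ee_pos"],st["ft_force"],st["torque"],st["width"])
E
```

```text
[ 0.52281771 -0.28923448  0.18720221] [-0.25041993 -0.5649817  -1.5848317 ] [-0.03365476  0.02548671  0.05280957] 0.33106260042927277
```

View pics/s7.png

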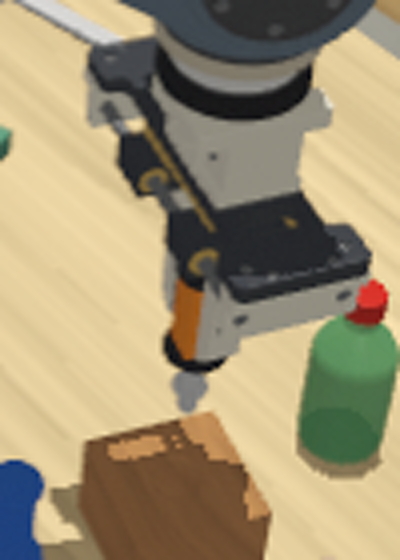

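Held upright: about 1.6–2.3 N of weight, foot out of the block. Turning the jaws to the line of pull (108.8°).

>>> servo_tool:
  moves:
    - [-1,[0,0,0],-0.9]
    - [-1,[0,0,0],-0.9]
    - [-1,[0,0,0],-0.9]
    - [-1,[0,0,0],-0.9]
    - [-1,[0,0,0],-0.9]

```text
clock: 5.43
ee_pos: [0.5226, -0.2891, 0.1864]
ee_rot: [0.671, 0.741, -0.0, -0.001]
ft_force: [-1.0, 0.1, -1.7]
width: 0.332
```

>>> servo_tool:
  moves:
    - [-1,[0,0,0],-0.9]
    - [-1,[0,0,0],-0.9]
    - [-1,[0,0,0],-0.9]
    - [-1,[0,0,0],0]

```text
clock: 5.77
ee_pos: [0.5227, -0.2891, 0.1865]
ee_rot: [0.58, 0.815, -0.0, -0.001]
ft_force: [-0.2, 1.0, -0.4]
width: 0.331
```

```bash
cat >> h.py <<'E'
def st(): 
    s=manip.get_state(); q=s["ee_rot"]; psi=2*np.arctan2(q[1],q[0]); return s["ee_pos"],psi,s
def plan(target):
    p,psi,_=st(); D=np.asarray(target)-p; c,s=np.cos(psi),np.sin(psi)
    v=np.array([D[0]*c+D[1]*s, D[0]*s-D[1]*c, -D[2]])/.05
    print("at",np.round(p,4),"yaw",round(np.degrees(psi),2),"units",np.round(v,3),"rows",np.linalg.norm(v)/.83)
E
python3 -c "
from h import *
plan([.539,.2350,.188])"
```

```text
at [ 0.5227 -0.2891  0.1865] yaw 109.13 units [ 9.797  3.744 -0.03 ] rows 12.636054970410024
```

>>> servo_tool:
  moves:
    - [-1,[0.7,0.27,0],0]
    - [-1,[0.7,0.27,0],0]
    - [-1,[0.7,0.27,0],0]
    - [-1,[0.7,0.27,0],0]
    - [-1,[0.7,0.27,0],0]

```text
clock: 6.18
ee_pos: [0.5296, -0.1002, 0.187]
ee_rot: [0.583, 0.813, -0.0, -0.0]
ft_force: [0.7, -0.2, -2.6]
width: 0.331
```

>>> servo_tool:
  moves:
    - [-1,[0.7,0.27,0],0]
    - [-1,[0.7,0.27,0],0]
    - [-1,[0.7,0.27,0],0]
    - [-1,[0.7,0.27,0],0]
    - [-1,[0.7,0.27,0],0]

```text
clock: 6.6
ee_pos: [0.5367, 0.0873, 0.1871]
ee_rot: [0.582, 0.813, -0.0, -0.0]
ft_force: [-0.1, -0.8, -2.3]
width: 0.331
```

>>> servo_tool:
  moves:
    - [-1,[0.7,0.26,0],0]
    - [-1,[0.7,0.26,0],0]
    - [-1,[0.7,0.26,0],0]
    - [-1,[0.6,0.2,0],0]
    - [-1,[0,0,0],0]

```text
clock: 7.02
ee_pos: [0.539, 0.2338, 0.1869]
ee_rot: [0.581, 0.814, 0.0, -0.001]
ft_force: [0.5, 0.2, -0.6]
width: 0.331
```

>>> servo_tool:
  moves:
    - [-1,[0,0,0.3],0]
    - [-1,[0,0,0.2],0]
    - [-1,[0,0,0],0]
    - [-1,[0,0,0],0]

```text
clock: 7.35
ee_pos: [0.5395, 0.2284, 0.1618]
ee_rot: [0.582, 0.813, -0.001, -0.001]
ft_force: [0.8, 0.1, -2.0]
width: 0.332
```

```bash
python3 - <<'E'
from h import *
plan([.539,.2350,.188])
for n in ("side","top"):
    s=manip.snapshot(n); pickle.dump(s,open(f"pics/{n}8.pkl","wb"))
    if n=="side": crop(s,235,335,165,255,8,"pics/s8.png")
    else: crop(s,170,300,210,310,6,"pics/t8.png")
E
```

```text
at [0.5395 0.2284 0.1618] yaw 108.83 units [ 0.128  0.034 -0.523] rows 0.6502789691465022
```

View pics/s8.png

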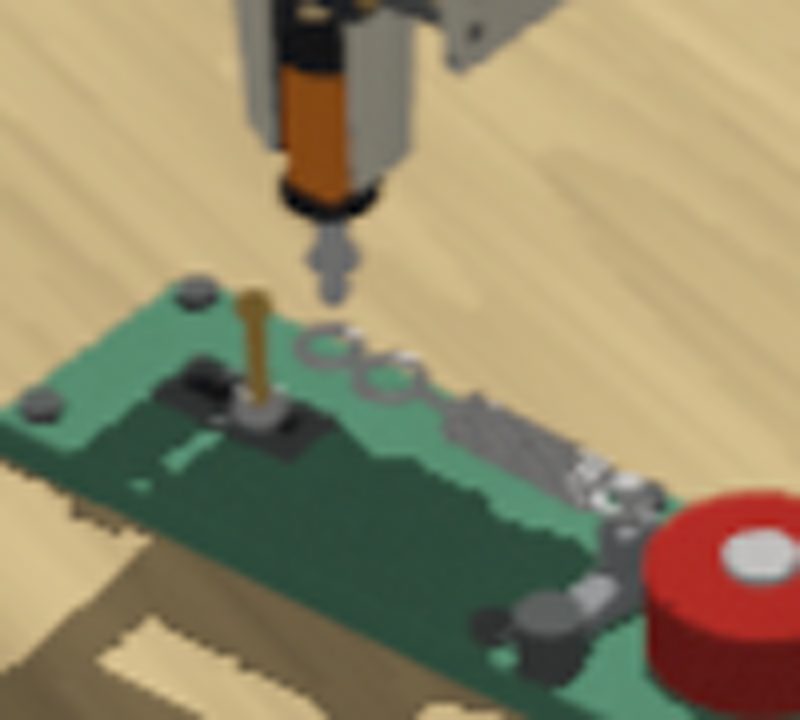

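View pics/t8.png

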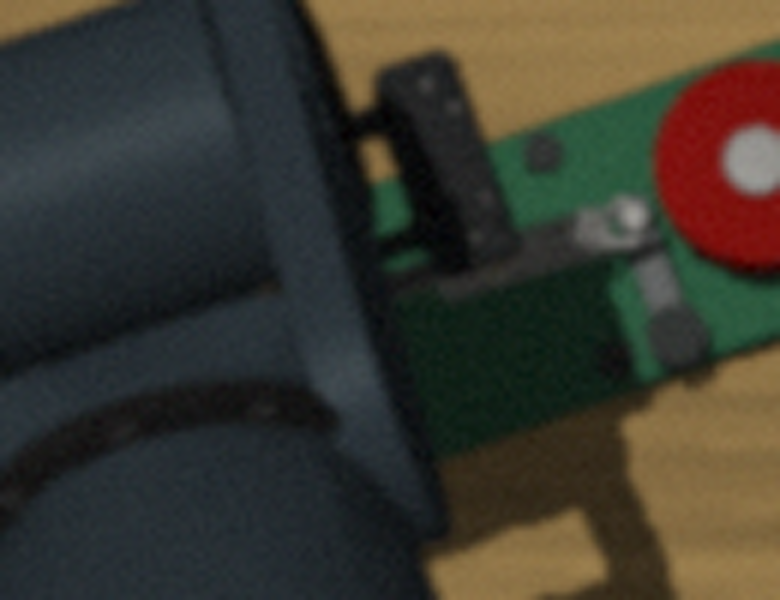

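```bash
python3 - <<'E'
from h import *
s=load("side8")
C=lambda x,y:((x+.5)/8-.5+235,(y+.5)/8-.5+165)
for n,p,z in [("flangeC",(332,193),.0842+.0485),("shoulder",(333,260),.0842+.019),("footbot",(333,297),.0845),("eye",(332,347),.0615),("loop",(391,380),.0605),("head",(254,303),.073)]:
    print(n,np.round(onz(s,*C(*p),z),4))
im=s["frame"][185:220,262:300,::-1]
cv2.imwrite("pics/s8b.png",cv2.resize(np.clip(im.astype(float)*1.6,0,255).astype(np.uint8),None,fx=16,fy=16,interpolation=cv2.INTER_CUBIC))
E
```

```text
flangeC [0.5367 0.2254 0.1327]
shoulder [0.5371 0.2277 0.1032]
footbot [0.5386 0.2315 0.0845]
eye [0.5385 0.2338 0.0615]
loop [0.546  0.2071 0.0605]
head [0.5219 0.2578 0.073 ]
```

View pics/s8b.png

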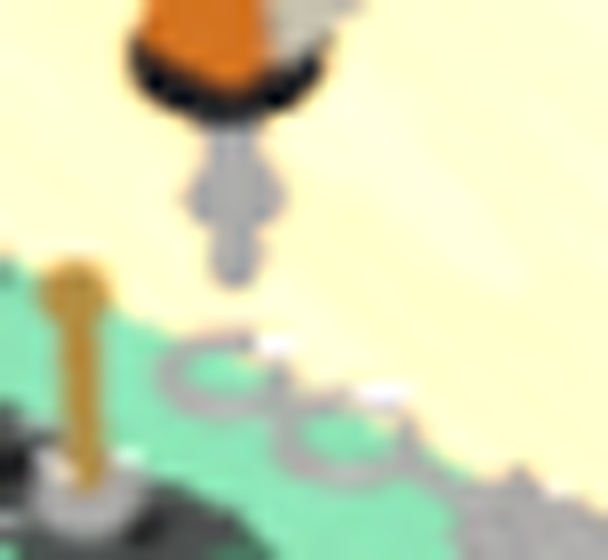

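>>> servo_tool:
  moves:
    - [-1,[0.06,0.03,0],0]
    - [-1,[0.05,0.02,0.1],0]
    - [-1,[0,0,0.15],0]
    - [-1,[0,0,0.07],0]
    - [-1,[0,0,0],0]

```text
clock: 7.87
ee_pos: [0.5398, 0.2349, 0.1453]
ee_rot: [0.581, 0.814, -0.001, -0.001]
ft_force: [0.4, -0.3, -1.9]
width: 0.331
```

```bash
cat >> h.py <<'E'
def look(name,u0=262,u1=300,v0=185,v1=220,k=16,g=1.6):
    s=manip.snapshot("side"); pickle.dump(s,open(f"pics/{name}.pkl","wb"))
    im=s["frame"][v0:v1,u0:u1,::-1]
    cv2.imwrite(f"pics/{name}.png",cv2.resize(np.clip(im.astype(float)*g,0,255).astype(np.uint8),None,fx=k,fy=k,interpolation=cv2.INTER_CUBIC))
    a,b,c=st(); print(np.round(a,4),np.round(np.degrees(b),2),"F",np.round(c["ft_force"],2),"T",np.round(c["torque"],3),"t",c["clock"])
E
python3 -c "
from h import *
look('s9')"
```

```text
[0.54   0.235  0.1459] 108.93 F [ 0.66  0.   -0.4 ] T [ 0.017 -0.012 -0.009] t 7.9167
```

View pics/s9.png

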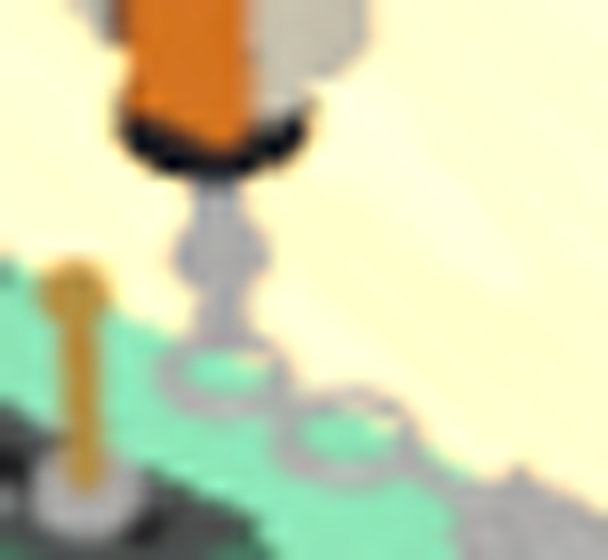

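```bash
python3 - <<'E'
from h import *
s=load("s9")
C=lambda x,y:((x+.5)/16-.5+262,(y+.5)/16-.5+185)
for z in(.060,.0615,.063): print("eye",z,np.round(onz(s,*C(224,372),z),4), "loop",np.round(onz(s,*C(346,437),z),4))
zo=.1457-.0776
print("shoulder",np.round(onz(s,*C(220,252),zo+.019),4))
print("flange bottom rim low pt (centre at 46) ",np.round(onz(s,*C(214,160),zo+.046),4))
g=cv2.cvtColor(s["frame"],cv2.COLOR_RGB2GRAY)
print(s["frame"][196:214,272:280].sum(2)//3)
E
```

```text
eye 0.06 [0.5387 0.237  0.06  ] loop [0.5463 0.2089 0.06  ]
eye 0.0615 [0.5377 0.2352 0.0615] loop [0.5452 0.2072 0.0615]
eye 0.063 [0.5367 0.2335 0.063 ] loop [0.5442 0.2055 0.063 ]
shoulder [0.5383 0.2355 0.0871]
flange bottom rim low pt (centre at 46)  [0.5329 0.2266 0.1141]
[[150 112  70  60  71 120 152 159]
 [172 146 104 103 103 133 159 167]
 [173 149 108 108 107 126 155 166]
 [157 123 107 108 107 109 131 156]
 [140 107 106 108 107 107 119 152]
 [135 105 106 107 105 106 116 154]
 [153 123 107 109 106 115 139 163]
 [168 152 124 109 106 126 159 174]
 [173 153 117 107 106 127 161 175]
 [143 137 114 105 105 117 149 167]
 [116 114 108 104 105 110 117 138]
 [108 108 113 116 122 129 127 119]
 [108 109 113 117 118 121 115 107]
 [110 110 111 110 112 112 110 108]
 [113 111 112 114 116 113 110 108]
 [115 115 114 111 113 116 115 110]
 [116 116 115 115 115 115 113 108]
 [115 115 115 116 116 117 113 109]]
```

>>> servo_tool:
  moves:
    - [-1,[0,0,0.05],0]
    - [-1,[0,0,0.05],0]
    - [-1,[0,0,0.05],0]
    - [-1,[0,0,0.05],0]
    - [-1,[0,0,0],0]

```text
clock: 8.33
ee_pos: [0.5402, 0.235, 0.1361]
ee_rot: [0.581, 0.814, -0.0, -0.0]
ft_force: [0.7, 0.0, -1.9]
width: 0.33
```

```bash
python3 -c "
from h import *
look('s10')"
```

```text
[0.5403 0.235  0.1363] 108.92 F [ 0.14 -0.26 -2.28] T [ 0.077 -0.002  0.003] t 8.3833
```

View pics/s10.png

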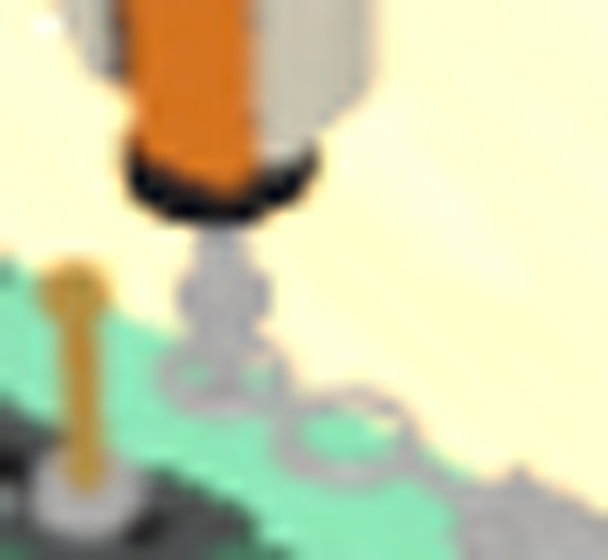

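>>> servo_tool:
  moves:
    - [-1,[0,0,0.05],0]
    - [-1,[0,0,0.05],0]
    - [-1,[0,0,0.05],0]
    - [-1,[0,0,0.03],0]
    - [-1,[0,0,0],0]

```text
clock: 8.8
ee_pos: [0.5402, 0.235, 0.1272]
ee_rot: [0.581, 0.814, -0.0, -0.0]
ft_force: [-0.6, -0.8, -2.1]
width: 0.334
```

```bash
python3 -c "
from h import *
look('s11')"
```

```text
[0.5403 0.2351 0.1274] 108.93 F [-0.18 -1.44 -1.68] T [ 0.05   0.054 -0.035] t 8.85
```

View pics/s11.png

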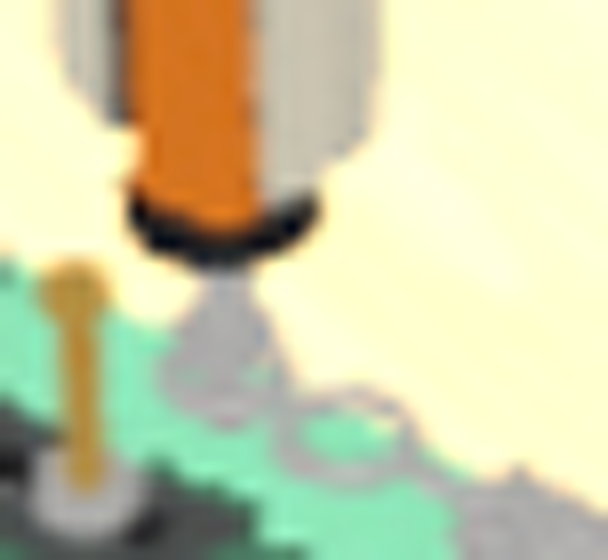

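Foot is through the eye. Now a gentle pull of about 7 mm to seat the neck, then a look.

>>> servo_tool:
  moves:
    - [-1,[0.03,0,0],0]
    - [-1,[0.04,0,0],0]
    - [-1,[0.04,0,0],0]
    - [-1,[0.03,0,0],0]
    - [-1,[0,0,0],0]

```text
clock: 9.27
ee_pos: [0.5381, 0.2418, 0.1277]
ee_rot: [0.581, 0.814, -0.0, 0.0]
ft_force: [1.7, -3.1, -2.5]
width: 0.332
```

```bash
python3 -c "
from h import *
look('s12')"
```

```text
[0.5382 0.2417 0.1277] 108.94 F [ 1.4  -3.17 -0.91] T [-0.604 -0.211 -0.021] t 9.3167
```

View pics/s12.png

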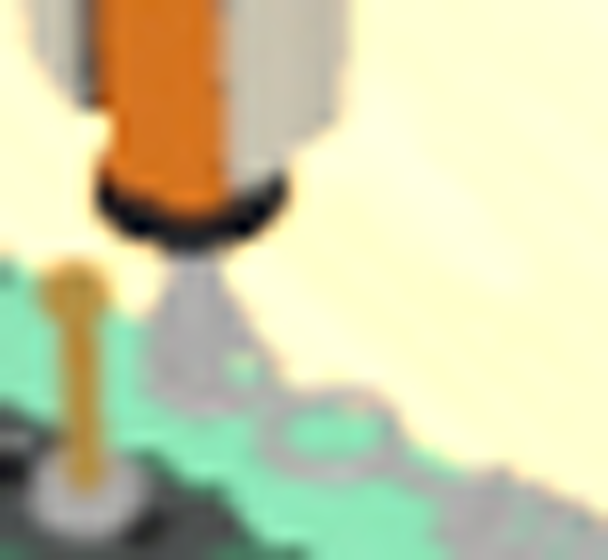

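>>> servo_tool:
  moves:
    - [-1,[0,0,-0.08],0]
    - [-1,[0,0,-0.1],0]
    - [-1,[0,0,-0.1],0]
    - [-1,[0,0,-0.08],0]
    - [-1,[0,0,0],0]

```text
clock: 9.73
ee_pos: [0.5386, 0.2418, 0.1468]
ee_rot: [0.581, 0.814, 0.001, 0.0]
ft_force: [0.7, -3.3, -2.3]
width: 0.335
```

```bash
python3 -c "
from h import *
look('s13')"
```

```text
[0.5383 0.2417 0.1462] 108.93 F [ 1.25 -2.88 -3.73] T [-0.724 -0.197 -0.004] t 9.7833
```

View pics/s13.png

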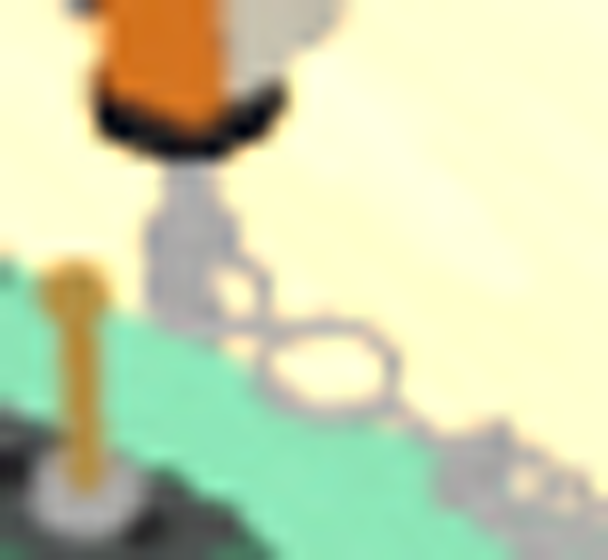

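>>> servo_tool:
  moves:
    - [-1,[0,0,-0.08],0]
    - [-1,[0,0,-0.08],0]
    - [-1,[0,0,-0.06],0]
    - [-1,[0,0,0],0]
    - [-1,[0.05,0,0],0]

```text
clock: 10.2
ee_pos: [0.5374, 0.2439, 0.1568]
ee_rot: [0.581, 0.814, 0.0, 0.0]
ft_force: [1.7, -3.8, -3.7]
width: 0.328
```

>>> servo_tool:
  moves:
    - [-1,[0.08,-0.01,0],0]
    - [-1,[0.08,-0.01,0],0]
    - [-1,[0.08,-0.01,0],0]
    - [-1,[0.06,-0.01,0],0]
    - [-1,[0,0,0],0]

```text
clock: 10.62
ee_pos: [0.5302, 0.2581, 0.1565]
ee_rot: [0.581, 0.814, -0.0, -0.0]
ft_force: [1.8, -4.5, -3.8]
width: 0.332
```

```bash
python3 -c "
from h import *
look('s14')"
```

```text
[0.5304 0.2579 0.1566] 108.96 F [ 1.58 -5.66 -3.63] T [-1.113 -0.354  0.041] t 10.6667
```

View pics/s14.png

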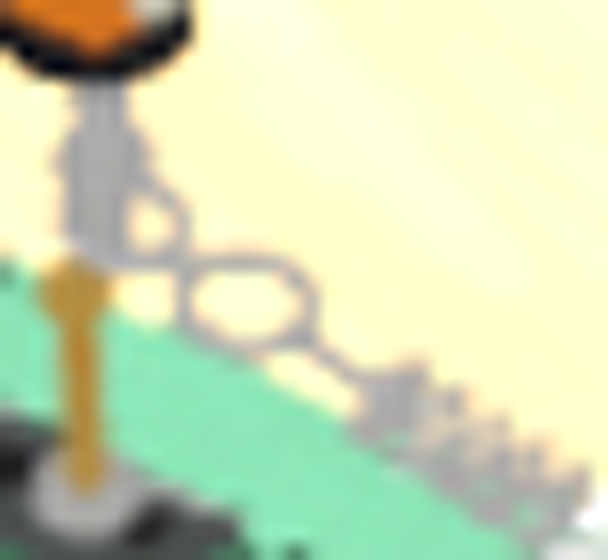

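>>> servo_tool:
  moves:
    - [-1,[0.08,-0.02,0],0]
    - [-1,[0.08,-0.02,0],0]
    - [-1,[0.08,-0.02,0],0]
    - [-1,[0.08,-0.02,0],0]
    - [-1,[0.08,-0.02,0],0]

```text
clock: 11.08
ee_pos: [0.5194, 0.2747, 0.1566]
ee_rot: [0.581, 0.814, -0.0, 0.0]
ft_force: [1.3, -4.9, -4.3]
width: 0.332
```

>>> servo_tool:
  moves:
    - [-1,[0.06,-0.01,0],0]
    - [-1,[0.06,-0.01,0],0]
    - [-1,[0.06,-0.01,0],0]
    - [-1,[0.05,-0.01,0],0]
    - [-1,[0,0,0],0]

```text
clock: 11.5
ee_pos: [0.5137, 0.285, 0.1566]
ee_rot: [0.581, 0.814, -0.0, 0.0]
ft_force: [1.8, -7.4, -3.6]
width: 0.331
```

```bash
python3 -c "
from h import *
look('s15',252,292,180,220)"
```

```text
[0.5137 0.2848 0.1566] 108.95 F [ 3.18 -5.83 -3.54] T [-1.552 -0.54  -0.009] t 11.55
```

View pics/s15.png

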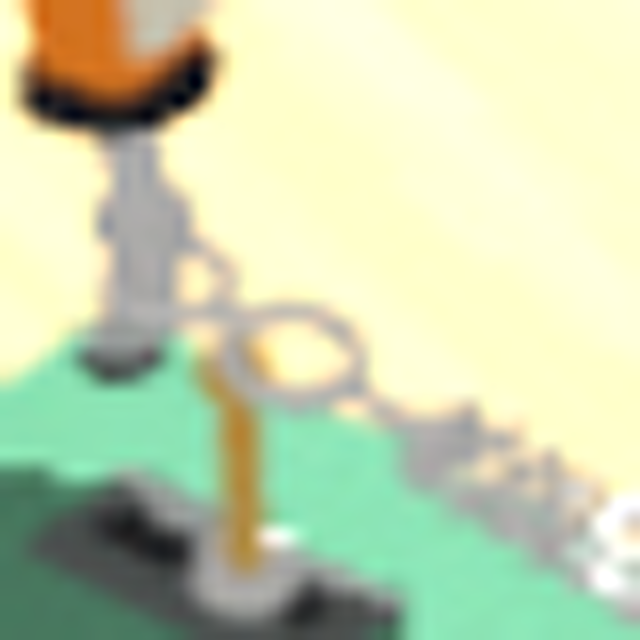

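```bash
python3 - <<'E'
from h import *
s=load("s15")
C=lambda x,y:((x+.5)/16-.5+252,(y+.5)/16-.5+180)
A=lambda x,y:((x+.5)/16-.5+262,(y+.5)/16-.5+185)
d=np.array([-.329,.944]); n=np.array([.944,.329])
h=onz(s,*A(76,287),.073)[:2]; print("head",h)
for z in(.083,.085,.087):
    L=onz(s,*C(294,355),z)[:2]; e=L-h; print(z,np.round(L,4),"along",round(e@d*1e3,1),"side",round(e@n*1e3,1))
print("shoulder",onz(s,*C(145,212),.079+.019)[:2])
E
```

```text
head [0.52172281 0.2576922 ]
0.083 [0.5252 0.2431] along -15.0 side -1.5
0.085 [0.5239 0.2407] along -16.8 side -3.6
0.087 [0.5225 0.2383] along -18.6 side -5.6
shoulder [0.51566998 0.27591338]
```

>>> servo_tool:
  moves:
    - [-1,[0.07,0.01,0],0]
    - [-1,[0.08,0.01,0],0]
    - [-1,[0.08,0.01,0],0]
    - [-1,[0.08,0.01,0],0]
    - [-1,[0,0,0],0]

```text
clock: 11.97
ee_pos: [0.5106, 0.3002, 0.1565]
ee_rot: [0.581, 0.814, -0.001, 0.0]
ft_force: [3.5, -8.0, -3.2]
width: 0.331
```

```bash
python3 -c "
from h import *
look('s16',247,287,175,215)"
```

```text
[0.5107 0.3    0.1565] 108.95 F [ 2.98 -8.02 -4.53] T [-1.869 -0.62  -0.024] t 12.0167
```

View pics/s16.png

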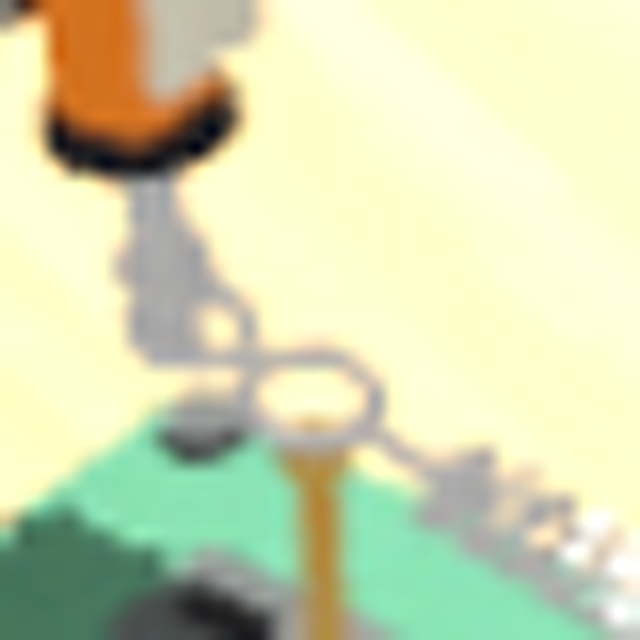

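```bash
python3 - <<'E'
from h import *
s=load("s16")
C=lambda x,y:((x+.5)/16-.5+247,(y+.5)/16-.5+175)
d=np.array([-.329,.944]); n=np.array([.944,.329])
h=onz(s,*C(316,447),.073)[:2]; print("head",h)
for z in(.080,.082,.084,.086):
    L=onz(s,*C(313,402),z)[:2]; e=L-h; print(z,np.round(L,4),"along",round(e@d*1e3,1),"side",round(e@n*1e3,1))
print("shoulder",onz(s,*C(163,262),.079+.019)[:2],"eye",onz(s,*C(205,335),.087)[:2],onz(s,*C(205,335),.089)[:2])
E
```

```text
head [0.52172281 0.2576922 ]
0.08 [0.5235 0.261 ] along 2.5 side 2.8
0.082 [0.5222 0.2586] along 0.7 side 0.7
0.084 [0.5209 0.2562] along -1.1 side -1.3
0.086 [0.5195 0.2538] along -3.0 side -3.4
shoulder [0.51134418 0.28987797] eye [0.5135414 0.2803996] [0.51222035 0.27792504]
```

>>> servo_tool:
  moves:
    - [-1,[0,0,0.03],0]
    - [-1,[0,0,0.04],0]
    - [-1,[0,0,0.03],0]
    - [-1,[0,0,0],0]
    - [-1,[0,0,0],0]

```text
clock: 12.43
ee_pos: [0.5107, 0.2996, 0.1514]
ee_rot: [0.581, 0.814, -0.001, 0.0]
ft_force: [2.8, -7.7, -4.7]
width: 0.332
```

```bash
python3 -c "
from h import *
look('s17',247,287,175,215)"
```

```text
[0.5107 0.2997 0.1515] 108.93 F [ 2.59 -8.06 -3.  ] T [-1.906 -0.685  0.009] t 12.4833
```

View pics/s17.png

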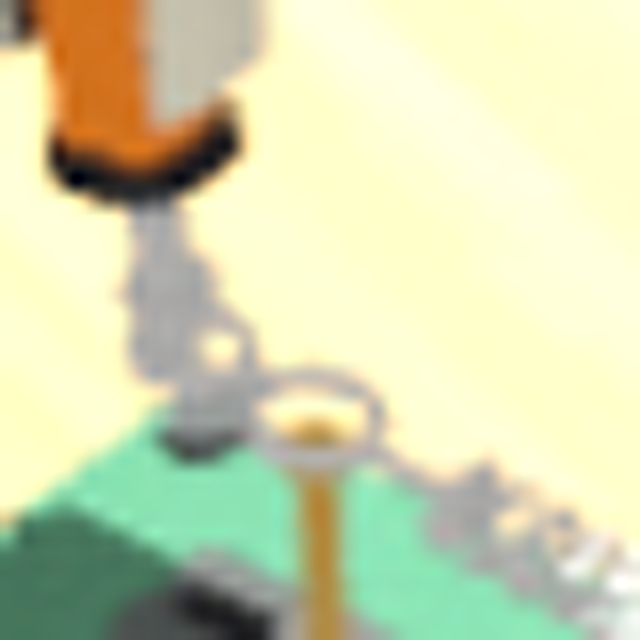

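>>> servo_tool:
  moves:
    - [-1,[0,0,0.03],0]
    - [-1,[0,0,0.04],0]
    - [-1,[0,0,0.03],0]
    - [-1,[0,0,0],0]
    - [-1,[0,0,0],0]

```text
clock: 12.9
ee_pos: [0.5108, 0.2997, 0.1465]
ee_rot: [0.581, 0.814, -0.001, 0.0]
ft_force: [2.9, -9.0, -3.0]
width: 0.332
```

```bash
python3 -c "
from h import *
look('s18',247,287,175,215)"
```

```text
[0.5108 0.2997 0.1465] 108.93 F [ 3.16 -7.9  -2.32] T [-1.896 -0.639 -0.036] t 12.95
```

View pics/s18.png

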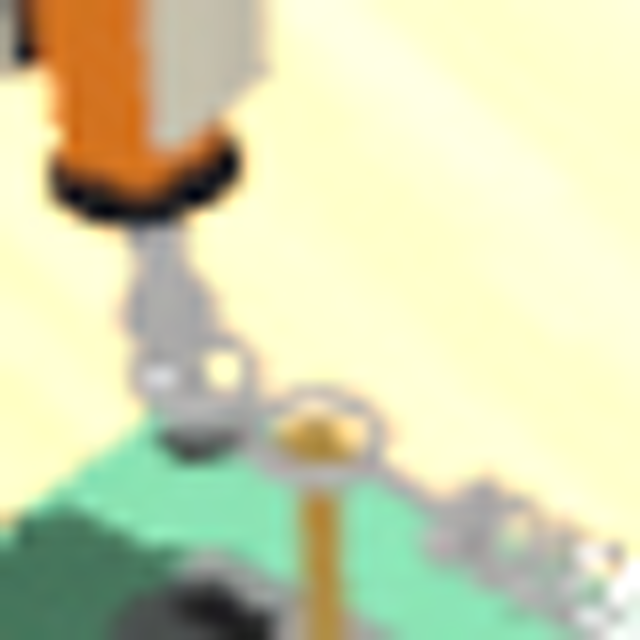

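```bash
python3 - <<'E'
from h import *
s=load("s18")
C=lambda x,y:((x+.5)/16-.5+247,(y+.5)/16-.5+175)
d=np.array([-.329,.944]); n=np.array([.944,.329])
h=onz(s,*C(316,447),.073)[:2]
for z in(.074,.0755,.077,.0785):
    L=onz(s,*C(322,432),z)[:2]; e=L-h; print(z,np.round(L,4),"along",round(e@d*1e3,1),"side",round(e@n*1e3,1))
E
```

```text
0.074 [0.5242 0.2597] along 1.1 side 3.0
0.0755 [0.5232 0.2579] along -0.3 side 1.5
0.077 [0.5222 0.2561] along -1.7 side -0.0
0.0785 [0.5212 0.2543] along -3.0 side -1.6
```

>>> servo_tool:
  moves:
    - [-1,[0.03,0,0],0]
    - [-1,[0.02,0,0.02],0]
    - [-1,[0,0,0.04],0]
    - [-1,[0,0,0.02],0]
    - [-1,[0,0,0],0]

```text
clock: 13.37
ee_pos: [0.5099, 0.302, 0.1424]
ee_rot: [0.581, 0.814, -0.001, 0.0]
ft_force: [3.0, -8.9, -1.9]
width: 0.332
```

```bash
python3 -c "
from h import *
look('s19',247,287,175,215)"
```

```text
[0.51   0.302  0.1425] 108.93 F [ 2.64 -7.97 -3.3 ] T [-1.972 -0.645 -0.008] t 13.4167
```

View pics/s19.png

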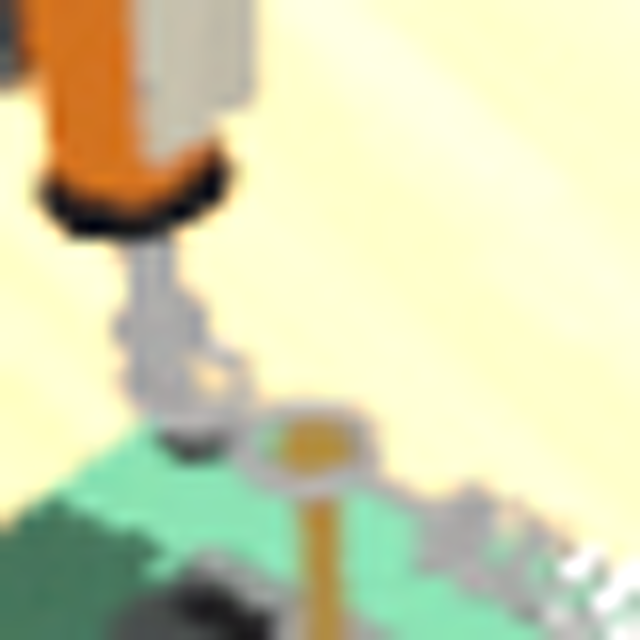

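>>> servo_tool:
  moves:
    - [-1,[0,0,0.03],0]
    - [-1,[0,0,0.03],0]
    - [-1,[0,0,0.03],0]
    - [-1,[0,0,0],0]
    - [-1,[0,0,0],0]

```text
clock: 13.83
ee_pos: [0.51, 0.3021, 0.1381]
ee_rot: [0.581, 0.814, -0.0, 0.0]
ft_force: [2.5, -7.6, -2.3]
width: 0.331
```

```bash
python3 -c "
from h import *
look('s20',247,287,175,215)"
```

```text
[0.5101 0.3021 0.1381] 108.93 F [ 2.4  -8.04 -2.29] T [-1.923 -0.64  -0.026] t 13.8833
```

View pics/s20.png

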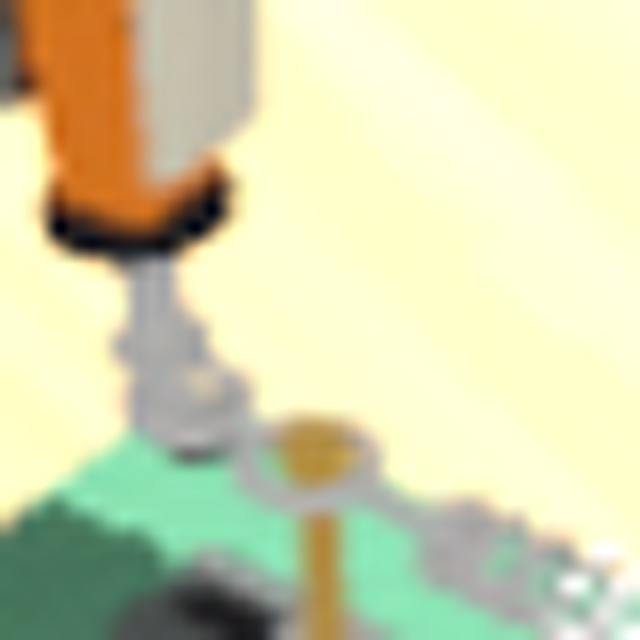

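>>> servo_tool:
  moves:
    - [-1,[0,0,0.03],0]
    - [-1,[0,0,0.03],0]
    - [-1,[0,0,0.04],0]
    - [-1,[0,0,0.03],0]
    - [-1,[0,0,0.03],0]

```text
clock: 14.3
ee_pos: [0.5101, 0.3021, 0.1302]
ee_rot: [0.581, 0.814, -0.0, 0.0]
ft_force: [3.1, -10.0, -2.1]
width: 0.335
```

```bash
python3 -c "
from h import *
look('s21',247,287,175,215)"
```

```text
[0.51   0.3021 0.1299] 108.93 F [ 2.39 -8.   -2.12] T [-1.965 -0.656  0.004] t 14.35
```

View pics/s21.png

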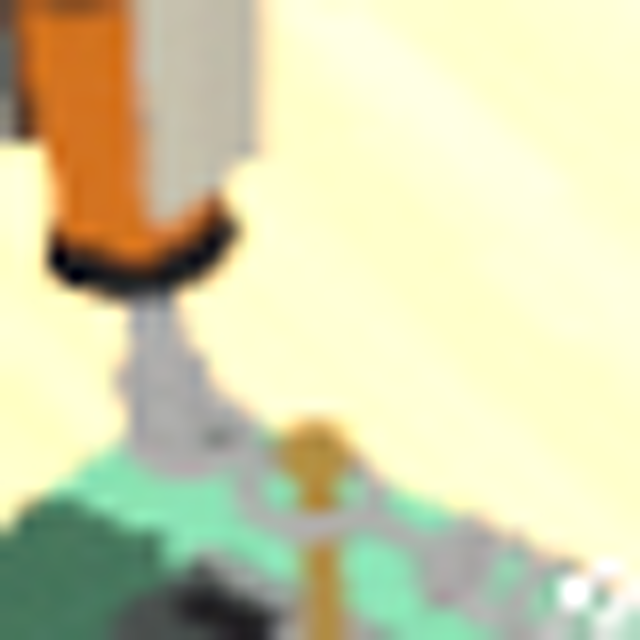

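The loop is below the head. Easing the tension slowly.

>>> servo_tool:
  moves:
    - [-1,[-0.04,0,0],0]
    - [-1,[-0.05,0,0],0]
    - [-1,[-0.05,0,0],0]
    - [-1,[-0.04,0,0],0]
    - [-1,[0,0,0],0]

```text
clock: 14.77
ee_pos: [0.5128, 0.2945, 0.1303]
ee_rot: [0.581, 0.814, 0.0, -0.0]
ft_force: [0.3, -1.7, -1.6]
width: 0.329
```

```bash
python3 -c "
from h import *
look('s22',247,287,175,215)"
```

```text
[0.5127 0.2946 0.1303] 108.91 F [ 0.34 -2.12 -1.52] T [-0.212 -0.088  0.003] t 14.8167
```

View pics/s22.png

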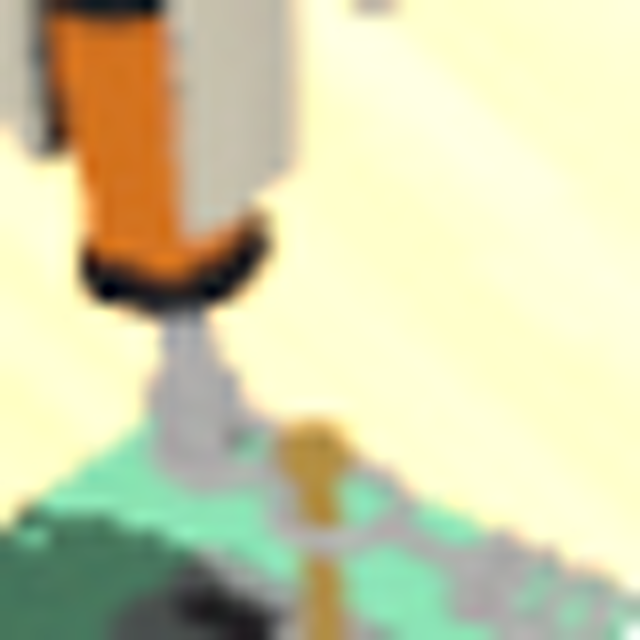

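>>> servo_tool:
  moves:
    - [-1,[-0.03,0,0],0]
    - [-1,[-0.03,0,0],0]
    - [-1,[-0.02,0,0],0]
    - [-1,[0,0,0],0]
    - [-1,[0,0,0],0]

```text
clock: 15.23
ee_pos: [0.514, 0.2906, 0.1302]
ee_rot: [0.581, 0.814, 0.0, -0.0]
ft_force: [0.2, -0.3, -2.2]
width: 0.33
```

```bash
python3 -c "
from h import *
look('s23',247,287,175,215)"
```

```text
[0.514  0.2906 0.1302] 108.92 F [ 0.21  0.55 -1.71] T [ 0.022 -0.006 -0.032] t 15.2833
```

View pics/s23.png

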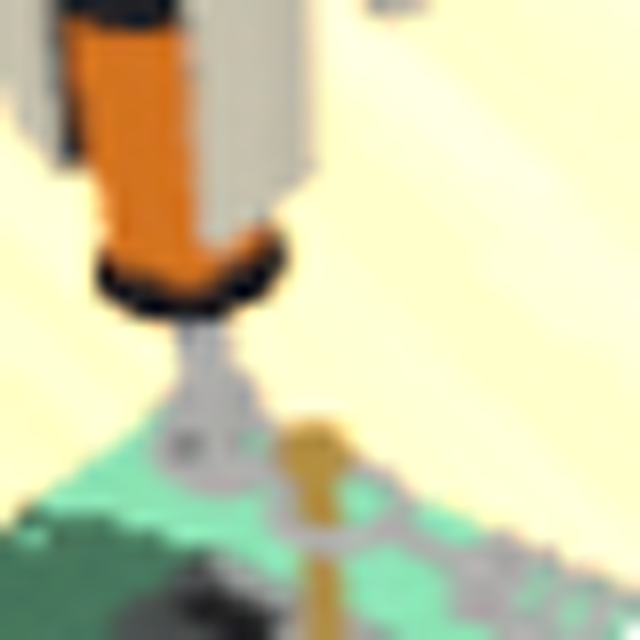

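>>> servo_tool:
  moves:
    - [-1,[0,0,-0.03],0]
    - [-1,[0,0,-0.03],0]
    - [-1,[0,0,-0.03],0]
    - [-1,[0,0,0],0]
    - [-1,[0,0,0],0]

```text
clock: 15.7
ee_pos: [0.5141, 0.2905, 0.1348]
ee_rot: [0.581, 0.814, 0.0, 0.0]
ft_force: [-0.5, -0.5, -1.5]
width: 0.328
```

```bash
python3 -c "
from h import *
look('s24',247,287,175,215)
s=load('s24')
for x,y in((.514,.2906),):
  for z in(.06,.08,.11,.13): print(proj(s,[x-.0017,y,z]))
"
```

```text
[0.514  0.2906 0.1347] 108.93 F [-0.46  0.57 -1.26] T [0.094 0.034 0.013] t 15.75
(np.float64(257.692110418734), np.float64(201.61149295503876))
(np.float64(257.2694414275461), np.float64(195.89387147400657))
(np.float64(256.62475760800015), np.float64(187.1502265854802))
(np.float64(256.1877114538815), np.float64(181.20694787727794))
```

View pics/s24.png

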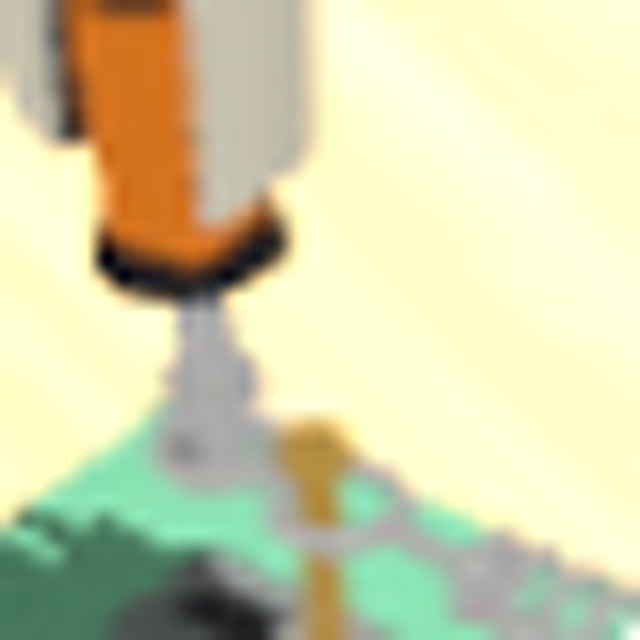

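>>> servo_tool:
  moves:
    - [-1,[0,0,-0.03],0]
    - [-1,[0,0,-0.03],0]
    - [-1,[0,0,-0.03],0]
    - [-1,[0,0,0],0]
    - [-1,[0,0,0],0]

```text
clock: 16.17
ee_pos: [0.514, 0.2905, 0.1393]
ee_rot: [0.581, 0.814, 0.0, 0.0]
ft_force: [0.7, -0.1, -2.1]
width: 0.331
```

```bash
python3 -c "
from h import *
look('s25',247,287,175,215)
"
```

```text
[0.514  0.2905 0.1392] 108.93 F [ 0.49  0.49 -2.29] T [ 0.045 -0.032 -0.01 ] t 16.2167
```

View pics/s25.png

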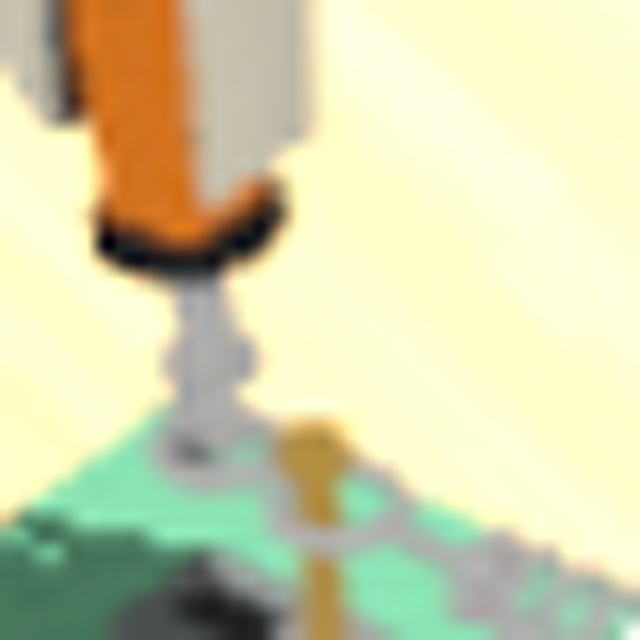

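Coming out freely and the ring hasn't moved. Continuing up.

>>> servo_tool:
  moves:
    - [-1,[0,0,-0.04],0]
    - [-1,[0,0,-0.04],0]
    - [-1,[0,0,-0.06],0]
    - [-1,[0,0,-0.06],0]
    - [-1,[0,0,0],0]

```text
clock: 16.63
ee_pos: [0.5143, 0.2907, 0.15]
ee_rot: [0.581, 0.814, 0.0, 0.0]
ft_force: [1.0, -0.3, -1.3]
width: 0.328
```

>>> servo_tool:
  moves:
    - [-1,[0,0,-0.2],0]
    - [-1,[0,0,-0.3],0]
    - [-1,[0,0,-0.2],0]
    - [-1,[0,0,0],0]
    - [-1,[0,0,0],0]

```text
clock: 17.05
ee_pos: [0.5142, 0.2906, 0.1847]
ee_rot: [0.581, 0.814, 0.001, 0.0]
ft_force: [-0.5, 0.3, -2.0]
width: 0.331
```

```bash
python3 -c "
from h import *
look('s26',240,290,155,215,10)
plan([.5231,-.2894,.186])
"
```

```text
[0.5139 0.2904 0.184 ] 108.93 F [-0.67 -0.01 -2.04] T [ 0.044 -0.005  0.054] t 17.1
at [0.5139 0.2904 0.184 ] yaw 108.93 units [-11.03   -3.587  -0.04 ] rows 13.974054423996723
```

View pics/s26.png

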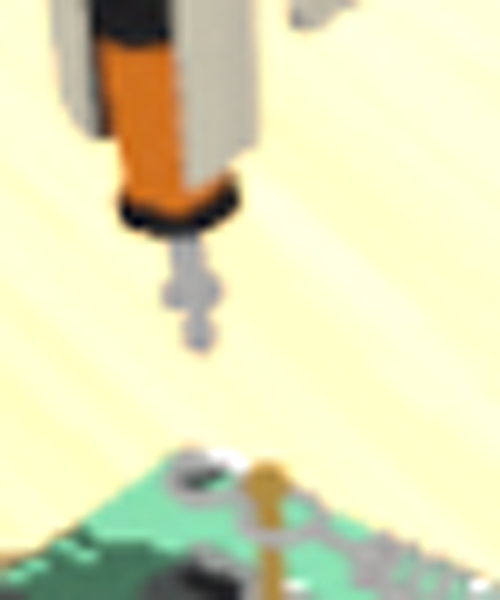

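```bash
python3 - <<'E'
from h import *
from scipy.optimize import least_squares
s=load("s26")
C=lambda x,y:((x+.5)/10-.5+240,(y+.5)/10-.5+155)
d=np.array([-.324,.946,0]); n=np.array([.946,.324,0])
obs=[(.019,(192,292)),(.003,(200,340)),(.0335,(188,250)),(.047,(180,213))]
def f(p):
    ax=np.array([0,0,1.])+p[0]*d; c=np.array([.5139,.2905,.184])+p[1]*d+p[2]*n
    r=[]
    for h,q in obs:
        r+=list(np.array(proj(s,c+ax*(h-.077)))-C(*q))
    return r+[p[0]*0, p[1]*100,p[2]*100]
r=least_squares(f,[0,0,0]); print(r.x, np.round(r.fun,2))
E
```

```text
[ 0.08048394 -0.00527854 -0.00296005] [ 0.07  0.19 -0.04  0.3  -0.16 -0.12  0.05 -0.65  0.   -0.53 -0.3 ]
```

```bash
python3 - <<'E'
from h import *
from scipy.optimize import least_squares
s=load("s26")
C=lambda x,y:((x+.5)/10-.5+240,(y+.5)/10-.5+155)
d=np.array([-.324,.946,0]); n=np.array([.946,.324,0])
obs=[(.019,(192,292)),(.003,(200,340)),(.0335,(188,250)),(.047,(180,213))]
for m in range(3):
  def f(p):
    ax=np.array([0,0,1.])+p[0]*d+(p[3]*n if m==2 else 0); c=np.array([.5122,.2910,.184+p[4]*(m>=1)])+p[1]*d*(m==0)+p[2]*n
    r=[]
    for h,q in obs: r+=list(np.array(proj(s,c+ax*(h-.077)))-C(*q))
    return r+[p[1]*100,p[2]*100,p[3]*5,p[4]*300]
  r=least_squares(f,[0]*5); print(m,np.round(r.x,4), np.round(r.fun[:8],2))
im=s["frame"][140:195,235:290,::-1]; cv2.imwrite("pics/s26b.png",cv2.resize(im,None,fx=11,fy=11,interpolation=cv2.INTER_CUBIC))
E
```

```text
0 [ 0.0847 -0.0061 -0.0016  0.      0.    ] [ 0.07  0.2  -0.02  0.32 -0.17 -0.12  0.02 -0.66]
1 [ 0.153  -0.      0.0009  0.     -0.0021] [ 0.12  0.16  0.32  0.41 -0.4  -0.26 -0.46 -0.9 ]
2 [ 0.1518  0.      0.0007 -0.0052 -0.0022] [ 0.12  0.15  0.34  0.38 -0.41 -0.25 -0.48 -0.88]
```

View pics/s26b.png

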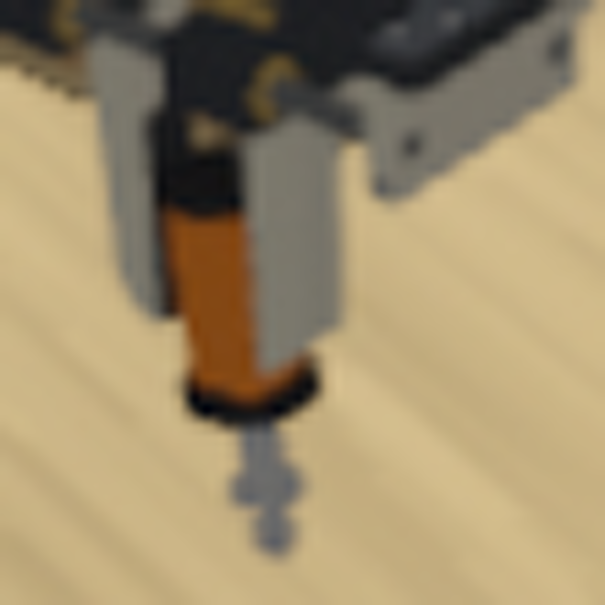

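The loop is hooked under the head and the puller is out. It is tilted about 0.1 rad in the grip, foot towards -tool x, so I'll allow for that at the block. First I'll carry it back.

>>> servo_tool:
  moves:
    - [-1,[-0.3,-0.1,0],0]
    - [-1,[-0.5,-0.16,0],0]
    - [-1,[-0.7,-0.23,0],0]
    - [-1,[-0.7,-0.23,0],0]
    - [-1,[-0.7,-0.23,0],0]

```text
clock: 17.52
ee_pos: [0.5152, 0.1357, 0.1834]
ee_rot: [0.581, 0.814, -0.001, -0.0]
ft_force: [0.7, 0.3, -1.5]
width: 0.327
```

>>> servo_tool:
  moves:
    - [-1,[-0.7,-0.23,0],0]
    - [-1,[-0.7,-0.23,0],0]
    - [-1,[-0.7,-0.23,0],0]
    - [-1,[-0.7,-0.23,0],0]
    - [-1,[-0.7,-0.23,0],0]

```text
clock: 17.93
ee_pos: [0.5174, -0.0486, 0.1836]
ee_rot: [0.581, 0.814, -0.0, -0.0]
ft_force: [1.1, 0.1, -1.0]
width: 0.33
```

>>> servo_tool:
  moves:
    - [-1,[-0.7,-0.23,0],0]
    - [-1,[-0.7,-0.23,0],0]
    - [-1,[-0.7,-0.23,0],0]
    - [-1,[-0.7,-0.23,0],0]
    - [-1,[-0.7,-0.23,0],0]

```text
clock: 18.35
ee_pos: [0.5196, -0.2327, 0.1835]
ee_rot: [0.581, 0.814, -0.0, -0.001]
ft_force: [0.9, 0.9, -1.8]
width: 0.328
```

>>> servo_tool:
  moves:
    - [-1,[-0.5,-0.18,0],0]
    - [-1,[-0.4,-0.18,0],0]
    - [-1,[0,0,0],0]
    - [-1,[0,0,0],0]

```text
clock: 18.68
ee_pos: [0.5173, -0.2798, 0.1833]
ee_rot: [0.582, 0.813, -0.0, -0.001]
ft_force: [0.6, 0.2, -2.2]
width: 0.331
```

```bash
python3 -c "
from h import *
look('s27',365,435,260,350,6)
plan([.5202,-.2809,.186])
"
```

```text
[ 0.5176 -0.2788  0.1834] 108.87 F [ 0.14  0.97 -1.37] T [ 0.039 -0.031 -0.01 ] t 18.7333
at [ 0.5176 -0.2788  0.1834] yaw 108.87 units [-0.057  0.037 -0.051] rows 0.10193696083474145
```

View pics/s27.png

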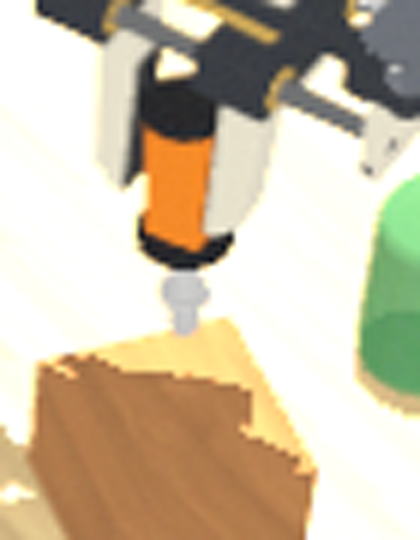

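```bash
python3 - <<'E'
from h import *
s=load("s27")
C=lambda x,y:((x+.5)/6-.5+365,(y+.5)/6-.5+260)
zo=.1834-.0776
print("foot",onz(s,*C(184,326),zo+.003)[:2],"shoulder",onz(s,*C(185,292),zo+.019)[:2])
E
```

```text
foot [ 0.51787633 -0.29102311] shoulder [ 0.51806622 -0.28907345]
```

>>> servo_tool:
  moves:
    - [-1,[0,0.06,0.1],0]
    - [-1,[0,0,0.2],0]
    - [-1,[0,0,0.25],0]
    - [-1,[0,0,0.2],0]
    - [-1,[0,0,0],0]

```text
clock: 19.15
ee_pos: [0.5203, -0.2766, 0.1439]
ee_rot: [0.581, 0.814, -0.0, -0.002]
ft_force: [0.0, -0.8, -2.0]
width: 0.331
```

```bash
python3 -c "
from h import *
look('s28',365,435,270,350,8)
"
```

```text
[ 0.5208 -0.277   0.1452] 108.97 F [-0.06  0.07 -1.38] T [0.021 0.02  0.046] t 19.2
```

View pics/s28.png

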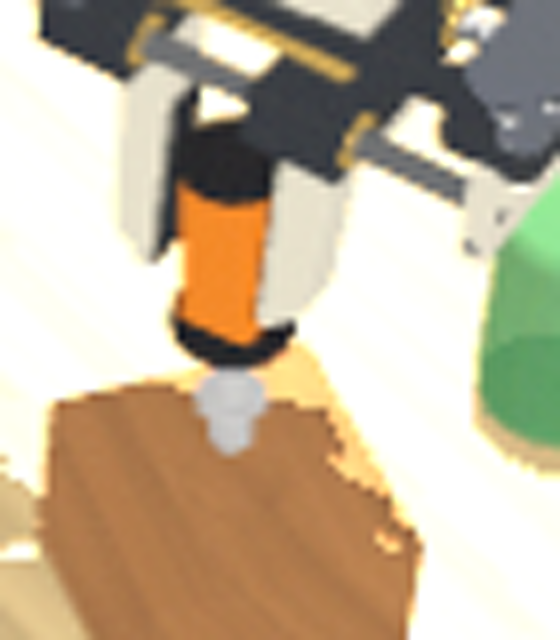

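```bash
python3 - <<'E'
from h import *
s=load("s28")
C=lambda x,y:((x+.5)/8-.5+365,(y+.5)/8-.5+270)
zo=.1448-.0776
print("foot",onz(s,*C(231,440),zo+.003)[:2],"shoulder",onz(s,*C(231,397),zo+.019)[:2])
u,v=proj(s,[.5207,-.29,.056]); print("hole px",(u-365+.5)*8,(v-270+.5)*8)
a=load("side0"); 
# dark hole mouth check while seated not visible
E
```

```text
foot [ 0.51998267 -0.28797925] shoulder [ 0.51973072 -0.28603295]
hole px 233.52908929973455 478.009549761121
```

>>> servo_tool:
  moves:
    - [-1,[-0.04,0.01,0],0]
    - [-1,[0,0,0.12],0]
    - [-1,[0,0,0.15],0]
    - [-1,[0,0,0.13],0]
    - [-1,[0,0,0],0]

```text
clock: 19.62
ee_pos: [0.5217, -0.2792, 0.125]
ee_rot: [0.581, 0.814, -0.0, -0.001]
ft_force: [0.8, 1.0, -2.2]
width: 0.33
```

```bash
python3 -c "
from h import *
look('s29',365,435,270,350,8)
"
```

```text
[ 0.5219 -0.2794  0.1257] 108.92 F [ 0.52 -0.53 -2.36] T [ 0.109 -0.019  0.009] t 19.6667
```

View pics/s29.png

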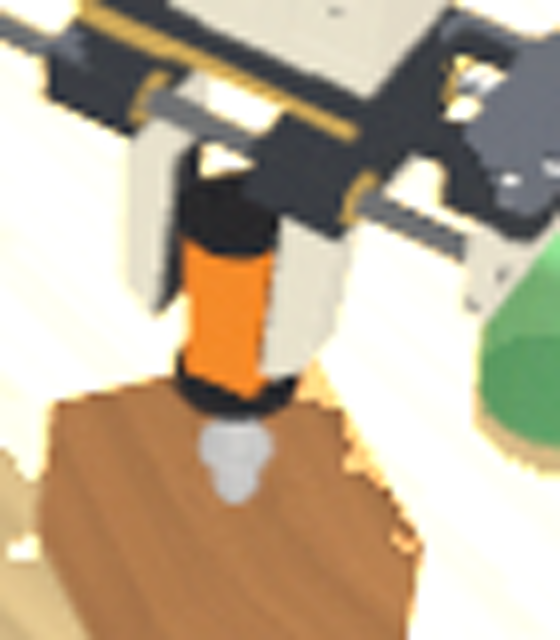

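>>> servo_tool:
  moves:
    - [-1,[0,0,0.06],0]
    - [-1,[0,0,0.08],0]
    - [-1,[0,0,0.08],0]
    - [-1,[0,0,0.06],0]
    - [-1,[0,0,0],0]

```text
clock: 20.08
ee_pos: [0.5221, -0.2794, 0.1119]
ee_rot: [0.581, 0.814, -0.0, -0.001]
ft_force: [0.2, -0.7, -2.1]
width: 0.329
```

```bash
python3 -c "
from h import *
look('s30',365,435,270,350,8,1.3)
"
```

```text
[ 0.5222 -0.2795  0.1122] 108.93 F [ 0.24  0.11 -2.28] T [0.05  0.035 0.008] t 20.1333
```

View pics/s30.png

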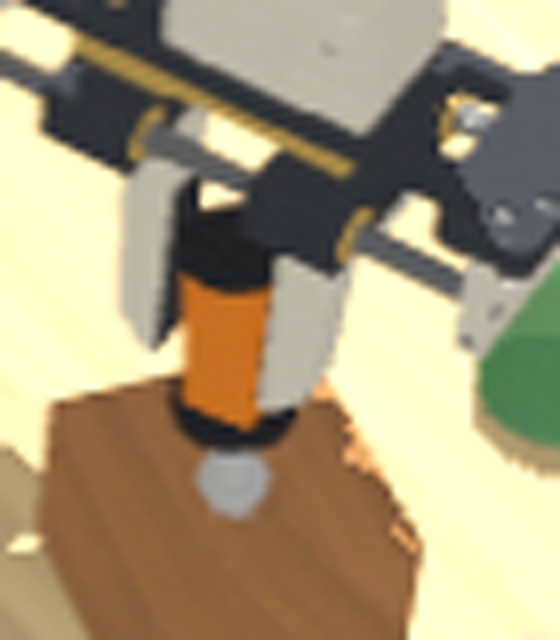

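>>> servo_tool:
  moves:
    - [-1,[0,0,0.06],0]
    - [-1,[-0.02,0,0.06],0]
    - [-1,[-0.03,0,0.06],0]
    - [-1,[-0.02,0,0.06],0]
    - [-1,[0,0,0],0]

```text
clock: 20.55
ee_pos: [0.5233, -0.283, 0.0999]
ee_rot: [0.581, 0.814, -0.0, -0.0]
ft_force: [0.6, -0.3, -2.8]
width: 0.329
```

```bash
python3 -c "
from h import *
look('s31',365,435,270,350,8,1.3)
"
```

```text
[ 0.5233 -0.2829  0.1002] 108.92 F [-0.14  0.41 -1.69] T [ 0.12   0.018 -0.012] t 20.6
```

View pics/s31.png

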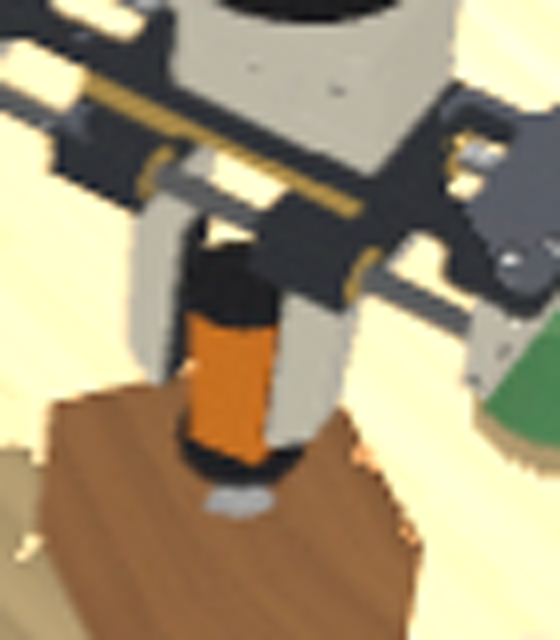

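>>> servo_tool:
  moves:
    - [-1,[-0.03,0,0.06],0]
    - [-1,[-0.03,0,0.06],0]
    - [-1,[-0.03,0,0.06],0]
    - [-1,[-0.02,0,0.03],0]
    - [-1,[0,0,0],0]

```text
clock: 21.02
ee_pos: [0.5247, -0.2872, 0.0897]
ee_rot: [0.581, 0.814, 0.0, -0.001]
ft_force: [-3.1, 6.0, 1.8]
width: 0.334
```

```bash
python3 -c "
from h import *
look('s32',365,435,270,350,8,1.3)
"
```

```text
[ 0.5247 -0.2872  0.0898] 108.92 F [-2.93  5.89  2.05] T [ 1.44   0.571 -0.004] t 21.0667
```

View pics/s32.png

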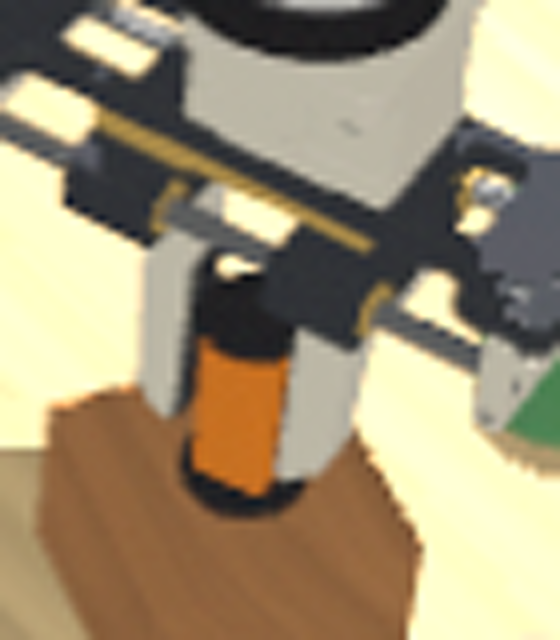

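>>> servo_tool:
  moves:
    - [-1,[0,-0.02,0.02],0]
    - [-1,[0,0,0.02],0]
    - [-1,[0,0,0],0]

```text
clock: 21.32
ee_pos: [0.5247, -0.2883, 0.089]
ee_rot: [0.581, 0.814, 0.0, 0.0]
ft_force: [-1.8, 4.3, 8.8]
width: 0.333
```

>>> servo_tool:
  moves:
    - [-0.2,[0,0,0],0]
    - [-0.1,[0,0,0],0]
    - [0,[0,0,0],0]
    - [0.2,[0,0,0],0]
    - [0.4,[0,0,0],0]

```text
clock: 21.73
ee_pos: [0.5243, -0.2885, 0.0881]
ee_rot: [0.581, 0.814, -0.0, 0.0]
ft_force: [0.1, 0.1, -0.1]
width: 0.596
```

>>> servo_tool:
  moves:
    - [1,[0,0,0],0]
    - [1,[0,0,0],0]
    - [1,[0,0,0],0]
    - [1,[0,0,0],0]
    - [1,[0,0,0],0]

```text
clock: 22.15
ee_pos: [0.5243, -0.2885, 0.0881]
ee_rot: [0.581, 0.814, -0.0, -0.0]
ft_force: [0.2, -0.1, 0.1]
width: 0.951
```

```bash
python3 -c "
from h import *
print(manip.get_state()['width'])
look('s33',365,435,270,350,8,1.3)
"
```

```text
0.9511360982623757
[ 0.5243 -0.2884  0.0881] 108.93 F [-0.31 -0.55 -0.23] T [ 0.048 -0.027  0.057] t 22.2
```

View pics/s33.png

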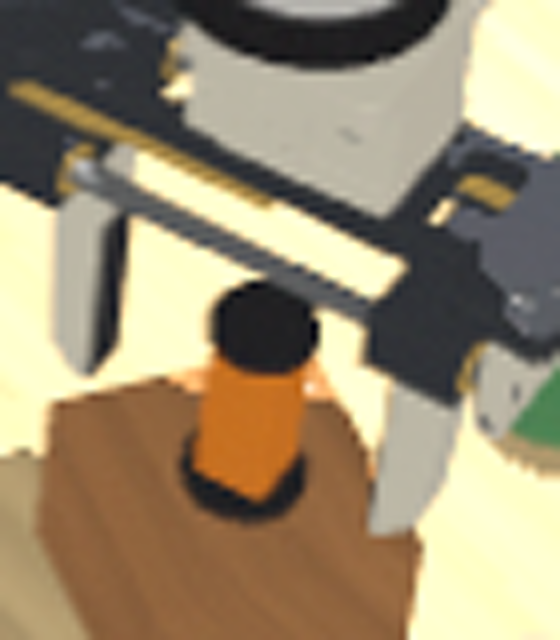

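Released and standing upright. Raising straight up and backing off so both cameras can see.

>>> servo_tool:
  moves:
    - [1,[0,0,-0.2],0]
    - [1,[0,0,-0.5],0]
    - [1,[0,0,-0.7],0]
    - [1,[0,0,-0.8],0]
    - [1,[0,0,-0.8],0]

```text
clock: 22.62
ee_pos: [0.5239, -0.2882, 0.2405]
ee_rot: [0.581, 0.814, -0.0, -0.0]
ft_force: [0.5, -0.2, 0.6]
width: 1.001
```

>>> servo_tool:
  moves:
    - [1,[0,-0.6,-0.2],0]
    - [1,[0,-0.7,0],0]
    - [1,[0,-0.7,0],0]
    - [1,[0,-0.6,0],0]
    - [1,[0,0,0],0]

```text
clock: 23.03
ee_pos: [0.3977, -0.3316, 0.2491]
ee_rot: [0.582, 0.813, -0.0, -0.0]
ft_force: [-0.5, 0.6, -0.4]
width: 1.0
```

```bash
python3 - <<'E'
from h import *
for n in ("side","top"):
    s=manip.snapshot(n); pickle.dump(s,open(f"pics/{n}9.pkl","wb"))
t=load("top9"); s=load("side9")
A=lambda s,a,b,c,d,w,h:cv2.resize(s["frame"][c:d,a:b,::-1],(w,h),interpolation=cv2.INTER_CUBIC)
im=np.vstack([np.hstack([A(s,245,320,185,245,375,300),A(s,360,430,285,355,300,300)]),np.hstack([A(t,180,285,225,309,375,300),A(t,410,490,230,310,300,300)])])
cv2.imwrite("pics/fin.png",im); print(st()[0])
E
```

```text
[ 0.40089151 -0.33098013  0.24912842]
```

View pics/fin.png

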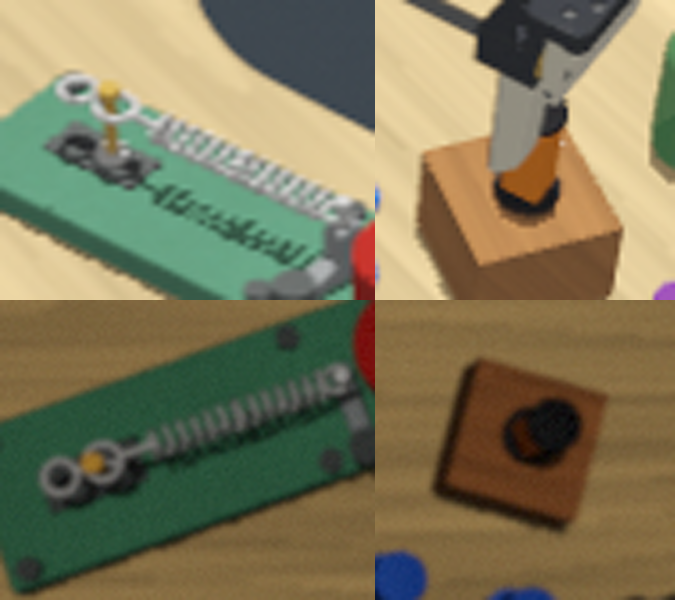

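```bash
python3 - <<'E'
from h import *
for n in("top0","top9"):
    t=load(n); P=cloud(t); c=P[255:278,443:466].reshape(-1,3); m=c[:,2]>.108; 
    g=t["frame"][255:278,443:466].sum(2); 
    print(n,"cap",np.round(c[m].mean(0),4),np.round(np.median(c[m],0),4),m.sum())
    for nm,r in(("oil",(430,460,190,225)),("wrench",(230,305,150,185)),("bin",(75,165,285,360))):
        d=t["frame"][r[2]:r[3],r[0]:r[1]].astype(int)
        print(nm, d.mean((0,1)).round(2))
a,b=load("top0")["frame"],load("top9")["frame"]
im=np.hstack([cv2.resize(x[245:290,425:475,::-1],None,fx=8,fy=8,interpolation=cv2.INTER_CUBIC) for x in(a,b)]); cv2.imwrite("pics/cmp2.png",np.clip(im*1.5,0,255).astype(np.uint8))
E
```

```text
top0 cap [ 0.5233 -0.288   0.1188] [ 0.5237 -0.2876  0.1187] 167
oil [72.54 61.75 35.6 ]
wrench [120.3  101.3   70.03]
bin [73.6  68.98 66.55]
top9 cap [ 0.5248 -0.29    0.1188] [ 0.5244 -0.29    0.119 ] 166
oil [78.11 66.71 38.81]
wrench [128.95 108.84  75.46]
bin [79.15 74.35 71.8 ]
```

View pics/cmp2.png

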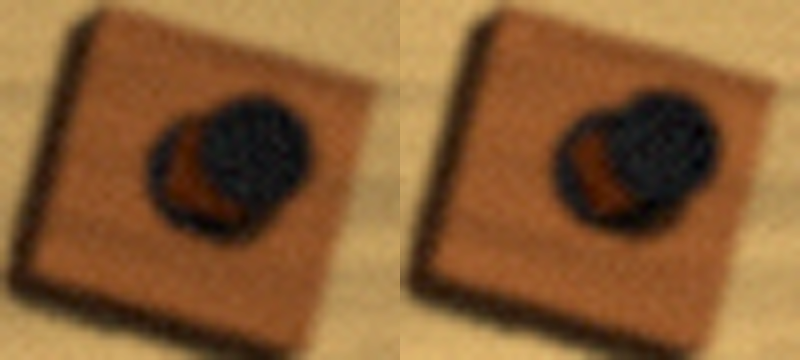

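```bash
python3 -c "
from h import *
print(manip.hand_in(), manip.get_state()['clock'])"
```

```text
the job is handed in; nothing more can be done
the job is handed in; nothing more can be done
```

The spring is hooked on the post and the puller is back in its block. I handed the job in at about 23 s, and hand-in gave no verdict.

**What I did:** I took the orange puller from its block, put its foot through the eye, and lifted and stretched the spring over the post. The pull was about 8.5 N, so I estimate about 55 mm of stretch at that point. I lowered the loop past the head, eased the tension onto the post, drew the foot out freely and stood the puller back in its block.

**Last checks:**
- **Spring:** both cameras show the big loop round the neck under the head, with the spring still stretched.
- **Puller:** the cap is back at its starting height (0.119 m) and it looks upright. It stands about 2–3 mm from where it started, inside the 6 mm limit.
- **Gripper:** open and clear of everything.
- **Bottle, wrench and bin:** I saw no contact, but I did not measure their positions again.

**What disagreed:**
- **Gripper opening:** the jaws read about 31 mm instead of the handle's 22 mm, so the fingers were probably held apart by the 32 mm cap.
- **Tilt in the grip:** the puller tipped about 0.1 rad in the fingers under pull, with its foot lagging about 10 mm rather than 5 mm. I allowed for this when putting it back.

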